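Hold the capsule tilt box at its marked slope on the stud

TASK

Press the hinged lid of the capsule tilt box down until it snaps past its catch and stays shut by itself, and let go of it. Then pick the box up, rest the middle of its underside on the taller, round-headed stud of the stud block, and rock it sideways there until the swinging pointer settles on the mark tab of its dial. Finish while still gripping the box, with it bearing on that stud and the pointer steady on the mark; leave the mortar bowl, the tin and the measuring cylinder alone.

Things in the scene. Friction and masses are not known exactly. Their poses are not given: they have to be found in the camera images.
- cell: Loose aluminium tilt box, 0.5 kg, 140 (x) x 44 (y) x 41 mm high (45 with lid shut). Origin: centre of its underside; x along its length, z up. On its +x end stands a dial 78 mm wide (y), 90 mm high, from x = 70 to 86 mm, white face to +x. Grip it across its plain long walls (y = -22 and +22 mm), at mid length.
- lid (a joint): Grey flat lid, 134 x 41 x 4 mm, hinged on the box's +y wall (line at y = 19.5, z = 41 mm in box frame); free edge at -y. 0 = shut, grows opening (rad); starts at 0.65 to 0.95. A light spring lifts it again to 0.3 or more unless pressed past a snap catch at about 0.15 rad (some 10 N downward at mid lid); then it stays shut, at 0.03 or so.
- lid_edge (a point): Middle of the lid's free edge, on its upper face.
- pointer (a joint): Pointer of the dial: dark pendulum bar hanging from a pivot at x = 80, y = 0, z = 78 mm in the box frame, behind a clear window. 0 when the box is level; reads the box's sideways slope (rad), positive with its +y side raised and -y side lowered. Swings for about 2 s before settling.
- pointer_tip (a point): Lower tip of the pointer, 52 mm from its pivot.
- mark (a joint): Setting of the mark, a small dark tab on the dial just below the pointer tip's arc, towards the box's -y side; locked in each run between 0.16 and 0.36 rad. The pointer is on the mark when joint pointer equals joint mark.
- mark_point (a point): The point at the tab's upper end, 52 mm from the pivot, where the pointer tip has to come.
- stud: Fixed stud block: grey base 120 x 70 x 25 mm with two steel round-headed studs on it. The tall stud is 28 mm thick with a hemispherical head of radius 14 mm, top 90 mm above the table; the origin is at table height on its axis. The low stud is 20 mm thick, 60 mm high, and stands 42 mm from it along the block's +x.
- stud_head (a point): Topmost point of the tall stud's round head, 90 mm above the table.
- mortar: White ceramic mortar bowl, 110 mm wide, 70 mm high, a bystander. Origin: centre of its underside.
- tin: Aluminium tin, 90 mm wide, 70 mm high, a bystander. Origin: centre of its underside.
- measure: Clear measuring cylinder, foot 68 mm wide, 163 mm high, a bystander. Origin: centre of its underside.

How it is judged:
By the outcome, as a careful person would: the job done as asked, in the order asked, and still so for the second after the job is handed in, while the arm keeps its last pose, push and grip.
It also fails if it takes over 54 s, if anything falls off the work surface, if the arm or the gripper's body presses on something with over 40 N, if the wrist force passes 120 N, or if a joint passes its speed limit or range.

ROBOT

A 6-joint arm with a two-finger parallel gripper is mounted at the origin on the work surface. World frame = base frame: x ahead of the robot, y to its left, z up, the work surface at z = 0. Lengths are in m, angles in rad, forces in N, time in s.
With the tool pointing down it reaches from about 0.25 to 0.775 m from the base axis. Payload 4 kg.
Tool frame: the origin (TCP) lies at the very end of the fingers, on their centre line; the grasp point (between the pads) lies 19 mm behind it; z points along the fingers, y is the direction in which the jaws open and shut (so a half turn about z gives the same grasp; the last joint's range is limited). The gripper opens to 94 mm and grips with 3 to 60 N. Pads are 16 mm wide; open, the fingers measure 119 mm over their backs; the gripper's body (75 mm by 177 mm) begins 78 mm behind the grasp point.
Start: joints at [-1.45, 0.087, 1.371, -0, 1.684, -0.103], TCP at [0.122, -0.536, 0.206] pointing down, gripper open.
Joint ranges: [-3.1, 3.1], [-0.76, 2.03], [0.27, 2.55], [-1.08, 4.22], [0.17, 2.65], [-2.57, 2.57]. Speed limits (rad/s): [2.79, 2.79, 3.14, 3.14, 3.14, 3.14].

INTERFACE

Orientations are given as [roll, pitch, yaw] about the fixed x, y, z axes, in that order (R = Rz(yaw) Ry(pitch) Rx(roll)).
In Python, from bench import robot, snapshot, calibration gives the robot as it stands. The module is installed in compiled form; this text tells all that it offers.
- The arm moves only by the tool servo_tool, never from a script. Its argument "series" is text: rows parted by semicolons, each of 5 numbers parted by spaces: the closure, from -1 (fully open) to 1 (shut), then the shift along the tool's x, y, z in cm, then the turn about the tool's z in rad. A call has 1 to 20 rows; each row is the pose to reach, as a shift and turn from the pose commanded when the call began, along the tool's axes at that moment; what a row does not reach only later rows make up. A row lasts 1/12 s, in which the tool goes at most 41.7 mm and 7.16 degrees, less where a joint would pass 70% of its speed; a pose out of reach is approached as far as the arm can. A call with a gripper value outside its range is refused whole. The fingers move at their own pace and stop on an object; the grip force is fixed at half the most. Time passes only in rows, so rows that repeat a pose let the fingers close. It gives the time, the measured TCP pose, the force and the opening at its end, in the units of the state.
- robot.get_obs(): the state, without advancing time (a new reading comes with each control period).
- snapshot(name): name is "scene" or "top" or "wrist"; returns (picture, depth): 420x560x3 uint8, red, green, blue; 420x560 float32, m along the optical axis (not along the pixel's ray), 0 where there is no reading.
- calibration(name): a dict with "fx", "fy", "cx", "cy" (pixels), "k1" (the pictures are not rectified: a ray, as slopes to the right and down, at radius r is drawn at 1 + k1 r^2 times it, then the intrinsics apply), "rvec" (rotation vector, rad) and "tvec" (3), from world to camera coordinates, as OpenCV has them; the wrist camera has in their place "tool_from_camera" (4x4, takes a point from camera to tool coordinates, whose origin is the TCP and whose axes are the flange's). Camera axes: x right, y down, z forward; pixel columns grow to the right and rows downward; lengths in m; the calibration is good to about 2 mm. A picture is of the moment at which its call begins: read the wrist's pose just before it. calibration takes no time and is no camera call.
- robot.close_job(): hands the job in, once; it reports no verdict.
The state is a dict: "time": time; "joint_positions": joint angles; "qvel": joint speeds; "joint_torque": joint torques, N m; "tool_pos": TCP position; "ee_rot": TCP orientation; "wrist_force": force on the tool from outside, world axes, zero at the start; "wrist_torque": the same for the moment, N m; "width": finger opening in m.
Only numpy, scipy, OpenCV 4.12 (cv2) and the standard library are available. Lean on these libraries where they do the work, as an engineer would, in place of code of your own. Each camera call takes 0.05 s, during which the arm holds its last target. There are 200 camera calls.

## Working session

There is one attempt and no reset: what is moved stays moved. The work goes in short steps, Python scripts to look and compute and a tool call to move; the robot and the scene stay as the last step left them, time stands still between calls to the robot, and variables do not carry over. Pictures are saved under pics/ and viewed, about 8 in all and at most 12, crops included, and the job is handed in when it is done.

Besides the shell and the picture viewer there is one more tool, called by a JSON object that holds its "api" and its "payload", one argument or row to a line. servo_tool: Moves the arm, as the interface text tells. Its arguments: {"type":"object","properties":{"series":{"type":"string"}},"required":["series"]}

```bash
mkdir -p pics
cat > h.py <<'E'
import numpy as np, cv2
from bench import robot, snapshot, calibration
from scipy.spatial.transform import Rotation as R
def tool():
    o=robot.get_obs(); T=np.eye(4); T[:3,:3]=R.from_euler('xyz',o['ee_rot']).as_matrix(); T[:3,3]=o['tool_pos']; return T
def shot(n):
    T=tool(); p,d=snapshot(n); c=calibration(n)
    if n=='wrist': W=T@np.array(c['tool_from_camera'])
    else:
        W=np.eye(4); r=cv2.Rodrigues(np.array(c['rvec'],float))[0]; W[:3,:3]=r.T; W[:3,3]=-r.T@np.array(c['tvec']).ravel()
    return p,d,c,W
def save(f,p): cv2.imwrite('pics/'+f,cv2.cvtColor(p,cv2.COLOR_RGB2BGR))
def K(c): return np.array([[c['fx'],0,c['cx']],[0,c['fy'],c['cy']],[0,0,1]]),np.array([c['k1'],0,0,0,0])
def cloud(d,c,W):
    h,w=d.shape; u,v=np.meshgrid(np.arange(w),np.arange(h)); k,ds=K(c)
    s=cv2.undistortPoints(np.stack([u,v],-1).reshape(-1,1,2).astype(float),k,ds).reshape(h,w,2)
    P=np.concatenate([s*d[...,None],d[...,None]],-1)
    P=P@W[:3,:3].T+W[:3,3]; P[d==0]=np.nan; return P
def proj(X,c,W):
    I=np.linalg.inv(W); k,ds=K(c)
    return cv2.projectPoints(np.array(X,float).reshape(-1,3),cv2.Rodrigues(I[:3,:3])[0],I[:3,3],k,ds)[0].reshape(-1,2)
E
python3 - <<'E'
from h import *
ims=[]
for n in ['scene','top']:
    p,d,c,W=shot(n); save(n+'0.png',p); np.savez(n+'0.npz',p=p,d=d,W=W)
    print(n,W.round(3).tolist(),c['fx'])
print(robot.get_obs(), calibration('wrist'))
E
```

```text
scene [[-0.774, 0.359, -0.521, 1.22], [0.632, 0.467, -0.618, 0.687], [0.021, -0.808, -0.588, 0.749], [0.0, 0.0, 0.0, 1.0]] 398.3899010870443
top [[-0.005, -0.996, 0.09, 0.534], [-1.0, 0.004, -0.003, -0.006], [0.002, -0.09, -0.996, 1.158], [0.0, 0.0, 0.0, 1.0]] 468.0320033040873
{'time': 0.1, 'joint_positions': array([-1.45008938e+00,  8.79030959e-02,  1.37206664e+00, -1.72434404e-05,
        1.68359882e+00, -1.03098341e-01]), 'qvel': array([ 0.00059641, -0.00030255, -0.00136833,  0.0023187 ,  0.00030678,
       -0.00093095]), 'joint_torque': array([ 2.24695119e-03, -3.41253591e+01, -3.03303123e+01,  7.19692698e-02,
        3.04020708e-02, -9.16423528e-05]), 'tool_pos': array([ 0.12200003, -0.53580413,  0.2044277 ]), 'ee_rot': array([-3.13962548e+00, -1.86304799e-04,  2.23803178e-01]), 'wrist_force': array([ 0.83162592, -0.44558576, -0.83773725]), 'wrist_torque': array([0.02262601, 0.02338991, 0.03013143]), 'width': 0.09465664469785812} {'fx': 293.55962126104464, 'fy': 293.55962126104464, 'cx': 277.3649635904885, 'cy': 209.74670219590314, 'k1': -0.0394236262902221, 'tool_from_camera': array([[ 7.33410654e-04, -9.72258910e-01, -2.33906123e-01,
         6.79926458e-02],
       [ 9.99999720e-01,  6.78918407e-04,  3.13484648e-04,
         7.14877670e-04],
       [-1.45985070e-04, -2.33906288e-01,  9.72259136e-01,
        -1.79454308e-01],
       [ 0.00000000e+00,  0.00000000e+00,  0.00000000e+00,
         1.00000000e+00]])}
```

View pics/scene0.png

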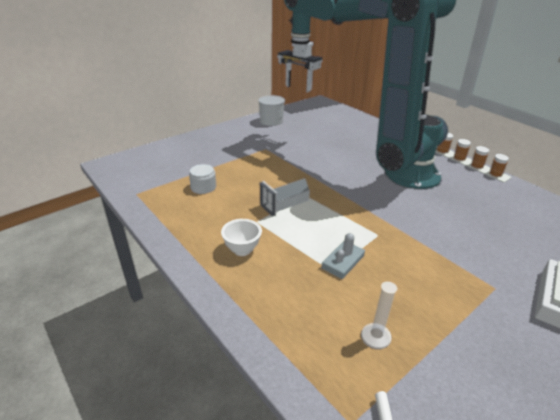

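View pics/top0.png

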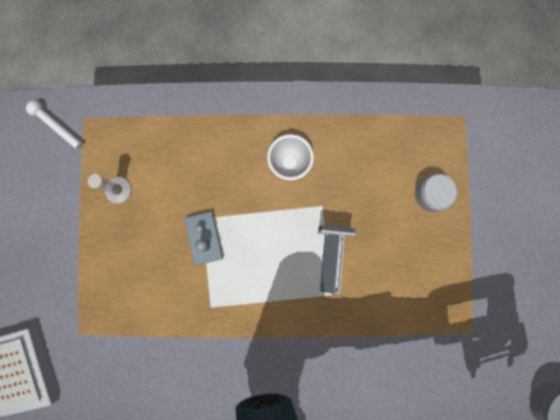

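Scene: the box is at about (332,262) in the top view, with its dial toward +x (332,231) and its lid opening on the left (+y). The stud block is at (203,240), with the studs at (202,246) and (199,228). Next I'll measure positions from the depth.

Run:
```python
from h import *
from scipy.optimize import least_squares
out=[]
for n in ['top','scene']:
    z=np.load(n+'0.npz'); P=cloud(z['d'],calibration(n),z['W'])
    for nm,(x0,x1,y0,y1) in dict(box=(.38,.62,-.2,-.05),stud=(.43,.62,.08,.25)).items():
        m=(P[...,0]>x0)&(P[...,0]<x1)&(P[...,1]>y0)&(P[...,1]<y1)&(P[...,2]>.012)
        Q=P[m]; print(n,nm,len(Q),Q.min(0).round(3),Q.max(0).round(3))
        if nm=='stud':
            b=Q[(Q[:,2]>.018)&(Q[:,2]<.032)]; r=cv2.minAreaRect(b[:,:2].astype(np.float32)); print(' base',np.array(r[0]).round(4),np.array(r[1]).round(3),round(r[2],1))
            s=Q[Q[:,2]>.065]; print(' tall med',np.median(s,0).round(4),len(s))
            h=Q[Q[:,2]>.076]; f=least_squares(lambda c:np.linalg.norm(h-[c[0],c[1],.076],axis=1)-.014,h.mean(0)[:2]); print(' headfit',f.x.round(4),len(h))
        else:
            np.save(n+'box.npy',Q)
            dl=Q[Q[:,2]>.08]; r=cv2.minAreaRect(dl[:,:2].astype(np.float32)); print(' dial',np.array(r[0]).round(4),np.array(r[1]).round(3),round(r[2],1))
            r=cv2.minAreaRect(Q[:,:2].astype(np.float32)); print(' all',np.array(r[0]).round(4),np.array(r[1]).round(3),round(r[2],1))
    p=z['p']
    a=p[205:315,180:370] if n=='top' else p[165:285,240:380]
    out.append(cv2.resize(a,(760,440 if n=='top' else 560)))
save('c_top.png',out[0])
```

```text
top box 1462 [ 0.43  -0.186  0.012] [ 0.589 -0.106  0.096]
 dial [ 0.5782 -0.1463] [0.079 0.016] 86.8
 all [ 0.5084 -0.1417] [0.079 0.156] 86.5
top stud 1352 [0.5   0.128 0.012] [0.619 0.218 0.094]
 base [0.5623 0.1736] [0.118 0.069] 12.9
 tall med [0.5472 0.1657 0.086 ] 123
 headfit [0.546  0.1694] 116
scene box 1034 [ 0.436 -0.185  0.012] [ 0.596 -0.102  0.091]
 dial [ 0.583 -0.143] [0.078 0.017] 85.2
 all [ 0.5137 -0.1368] [0.084 0.158] 84.6
scene stud 855 [0.502 0.131 0.012] [0.62  0.223 0.09 ]
 base [0.5649 0.1768] [0.121 0.071] 11.5
 tall med [0.5557 0.1774 0.0807] 98
 headfit [0.5486 0.1719] 65
```

View pics/c_top.png

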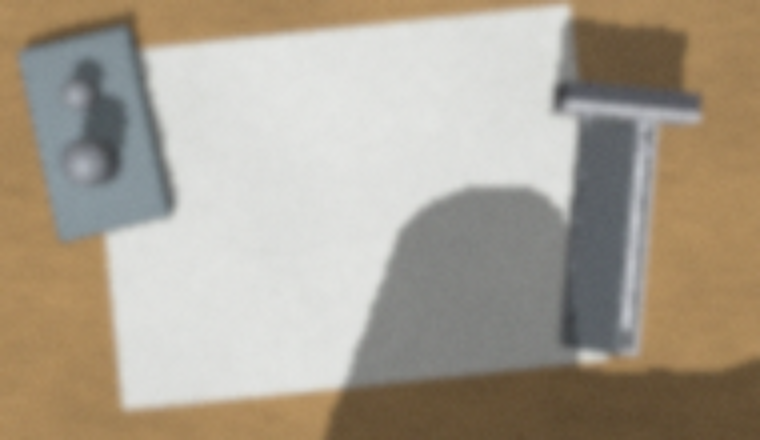

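Box origin is about (0.5025, -0.1395) at yaw -0.07. The tall stud is about (0.547, 0.171), with the block yawed around 12°. On the way I'll look at the dial face from close by.

{"api": "servo_tool", "payload": {
  "series": "1 63.7 -17.4 0 -1.35;1 63.7 -17.4 0 -1.35;1 63.7 -17.4 0 -1.35;1 63.7 -17.4 0 -1.35;1 63.7 -17.4 0 -1.35;1 63.7 -17.4 0 -1.35;1 63.7 -17.4 0 -1.35;1 63.7 -17.4 0 -1.35;1 63.7 -17.4 0 -1.35;1 63.7 -17.4 0 -1.35;1 63.7 -17.4 0 -1.35;1 63.7 -17.4 0 -1.35;1 63.7 -17.4 0 -1.35;1 63.7 -17.4 0 -1.35;1 63.7 -17.4 0 -1.35;1 63.7 -17.4 0 -1.35;1 63.7 -17.4 0 -1.35;1 63.7 -17.4 5 -1.35;1 63.7 -17.4 10 -1.35;1 63.7 -17.4 15 -1.35"
}}

```text
time: 1.77
tool_pos: [0.7047, -0.2255, 0.0796]
ee_rot: [3.14, 0.001, 1.574]
wrist_force: [1.0, 0.1, -1.0]
width: 0.0004
```

{"api": "servo_tool", "payload": {
  "series": "1 0 0 2 0;1 0 0 2 0;1 0 0 2 0;1 0 0 2 0"
}}

```text
time: 2.1
tool_pos: [0.7055, -0.2261, 0.0631]
ee_rot: [3.138, 0.002, 1.573]
wrist_force: [1.0, -0.5, -0.5]
width: 0.0002
```

Run:
```python
from h import *
p,d,c,W=shot('wrist'); np.savez('w1.npz',p=p,d=d,W=W)
o=robot.get_obs(); print(o['time'],o['tool_pos'],o['ee_rot'],o['width'])
B=np.eye(4); B[:3,:3]=R.from_euler('z',-.07).as_matrix(); B[:3,3]=[.5025,-.1395,0]
X=np.array([[86,39,90],[86,-39,90],[86,-39,0],[86,39,0]])/1000
uv=proj(X@B[:3,:3].T+B[:3,3],c,W); print(uv.round(0).tolist())
save('w1.png',p)
```

```text
2.15 [ 0.70620425 -0.22629323  0.06435884] [3.13610730e+00 2.38337840e-03 1.57350835e+00] 0.0007915940404701221
[[40.0, 29.0], [53.0, 189.0], [132.0, 170.0], [129.0, 70.0]]
```

View pics/w1.png

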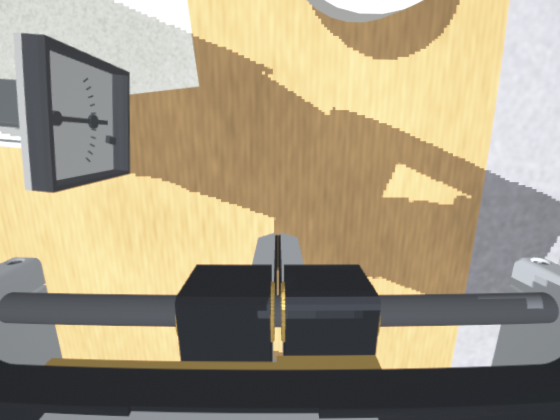

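The dial fills (25–130, 38–190). The pointer pivot is at about (57,118), its tip at about (107,122), and the mark tab at about (111,140). I'll rectify the face to read the mark angle.

Run:
```python
from h import *
z=np.load('w1.npz'); p=z['p']; c=calibration('wrist'); k,ds=K(c)
crop=p[25:200,10:140]; save('w1c.png',cv2.resize(crop,None,fx=3.4,fy=3.4,interpolation=cv2.INTER_CUBIC)) 
a=cv2.resize(crop,None,fx=3.4,fy=3.4,interpolation=cv2.INTER_CUBIC)
# rectified with nominal pose: pixel grid 6px/mm over y -45..45, z -5..95
yy,zz=np.meshgrid(np.arange(45,-45,-.15),np.arange(95,-5,-.15))
X=np.stack([np.full_like(yy,86),yy,zz],-1).reshape(-1,3)/1000
X=X@R.from_euler('z',-.07).as_matrix().T+[.5025,-.1395,0]
uv=proj(X,c,z['W']).reshape(*yy.shape,2).astype(np.float32)
b=cv2.remap(p,uv[...,0],uv[...,1],cv2.INTER_CUBIC); b=b[:, ::-1]  # -y right->left? viewed from +x: +y right
b=cv2.resize(b,(340,378)); 
canvas=np.zeros((600,800,3),np.uint8); canvas[:a.shape[0],:a.shape[1]]=a[:600]; canvas[:378,450:790]=b
save('w1r.png',canvas)
```

```text
(no output)
```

View pics/w1r.png

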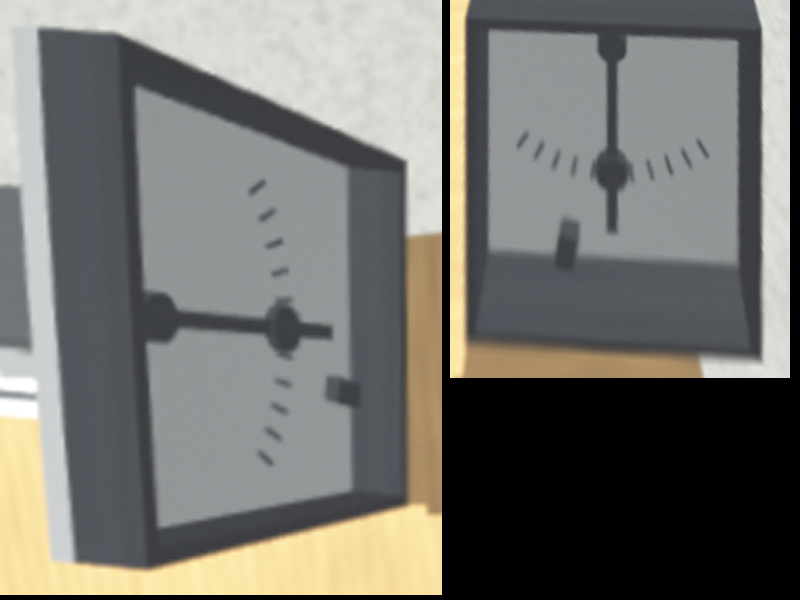

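Run:
```python
from h import *
from scipy.optimize import least_squares
z=np.load('w1.npz'); c=calibration('wrist'); W=z['W']
M=np.array([[86,39,90],[86,-39,90],[86,-39,0],[86,39,0],[80,0,26],[80,0,78]])/1000
U=np.array([[44.7,35.3],[53.5,191.8],[129.1,173.5],[129.1,72.1],[107.4,122.9],[57.6,118.2]])
def tf(q,X): return X@R.from_euler('z',q[2]).as_matrix().T+[q[0],q[1],q[3]]
f=least_squares(lambda q:(proj(tf(q,M),c,W)-U).ravel(),[.5025,-.1395,-.07,0]); print(f.x.round(4)); print(f.fun.reshape(-1,2).round(1).tolist())
for t in [(331,380),(335,389),(335,400)]:
  px=np.array(t)/3.4+[10,25]
  g=least_squares(lambda s:(proj(tf(f.x,np.array([[s[1],-.052*np.sin(s[0]),.078-.052*np.cos(s[0])]])),c,W)-px).ravel(),[.2,.08],x_scale=[.1,.01]); print(px,g.x.round(4),g.cost)
  for x in (.078,.08,.082,.084):
    g=least_squares(lambda s:(proj(tf(f.x,np.array([[x,-s[1]*np.sin(s[0]),.078-s[1]*np.cos(s[0])]])),c,W)-px).ravel(),[.2,.052],x_scale=[.1,.01]); print('  ',x,g.x.round(4))
```

```text
[ 0.502  -0.1392 -0.0972 -0.0027]
[[0.4, 0.7], [0.6, -0.5], [2.5, -1.0], [2.0, 1.5], [-1.3, -0.5], [-3.1, -0.3]]
[107.35294118 136.76470588] [0.1962 0.0813] 3.4816912477344906e-24
   0.078 [0.1813 0.0578]
   0.08 [0.19   0.0542]
   0.082 [0.2    0.0507]
   0.084 [0.2114 0.0472]
[108.52941176 139.41176471] [0.2317 0.0823] 1.0097419586828951e-26
   0.078 [0.209  0.0596]
   0.08 [0.2187 0.0561]
   0.082 [0.2298 0.0526]
   0.084 [0.2424 0.049 ]
[108.52941176 142.64705882] [0.2772 0.0826] 8.077935669463161e-28
   0.078 [0.2486 0.0601]
   0.08 [0.26   0.0566]
   0.082 [0.273 0.053]
   0.084 [0.2878 0.0495]
```

Mark is about 0.22 rad. Next I'll move above the lid, fingers shut and jaws along box y.

{"api": "servo_tool", "payload": {
  "series": "1 0 0 -4 0.12;1 0 0 -8 0.24;1 0 -2 -8.5 0.36;1 2 -5 -8.5 0.48;1 4 -8 -8.5 0.6;1 6 -12 -8.5 0.72;1 8.4 -16 -8.5 0.84;1 8.4 -20.4 -8.5 0.96;1 8.4 -20.4 -8.5 1.08;1 8.4 -20.4 -8.5 1.2;1 8.4 -20.4 -8.5 1.32;1 8.4 -20.4 -8.5 1.44;1 8.4 -20.4 -8.5 1.56;1 8.4 -20.4 -8.5 1.65;1 8.4 -20.4 -8.5 1.65;1 8.4 -20.4 -8.5 1.65;1 8.4 -20.4 -8.5 1.65"
}}

```text
time: 3.57
tool_pos: [0.5011, -0.1422, 0.1474]
ee_rot: [3.14, -0.003, -0.074]
wrist_force: [0.0, 0.7, -0.4]
width: 0.0004
```

Run:
```python
from h import *
p,d,c,W=shot('wrist'); np.savez('w2.npz',p=p,d=d,W=W)
o=robot.get_obs(); print(o['time'],o['tool_pos'],o['ee_rot'],o['wrist_force'])
P=cloud(d,c,W)
dl=P[(P[...,2]>.082)&(P[...,2]<.1)&(P[...,0]>.54)&(P[...,0]<.64)&(abs(P[...,1]+.14)<.06)]
r=cv2.minAreaRect(dl[:,:2].astype(np.float32)); print(r,len(dl),np.median(dl[:,2]))
save('w2.png',p)
```

```text
3.6167 [ 0.50082875 -0.14212351  0.14684053] [ 3.14073757e+00 -2.39784296e-03 -7.46845162e-02] [0.45180134 0.38364263 0.0725362 ]
((0.5811007022857666, -0.14688017964363098), (0.07822243869304657, 0.016142532229423523), 84.1019058227539) 2091 0.09026910054960247
```

View pics/w2.png

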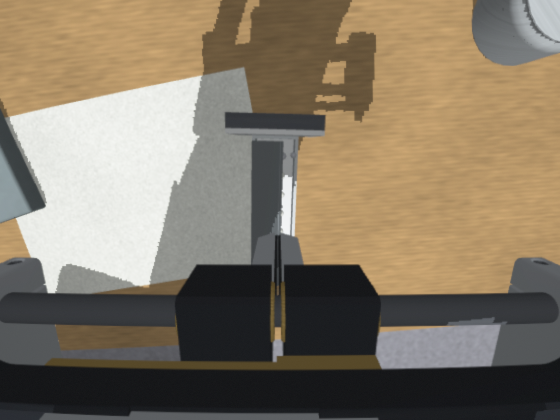

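The box lies under the tool at origin (0.5035, -0.1389), yaw -0.103. Pressing now.

{"api": "servo_tool", "payload": {
  "series": "1 0.2 0.1 3 0.028;1 0.2 0.1 5.5 0.028;1 0.2 0.1 6.5 0.028;1 0.2 0.1 7 0.028;1 0.2 0.1 7.5 0.028;1 0.2 0.1 8 0.028;1 0.2 0.1 8.4 0.028;1 0.2 0.1 8.7 0.028;1 0.2 0.1 9 0.028;1 0.2 0.1 9.2 0.028;1 0.2 0.1 9.4 0.028;1 0.2 0.1 9.5 0.028"
}}

```text
time: 4.62
tool_pos: [0.5027, -0.1424, 0.0503]
ee_rot: [-3.14, -0.001, -0.104]
wrist_force: [0.3, -0.9, 2.8]
width: 0.0005
```

{"api": "servo_tool", "payload": {
  "series": "1 0 0 0.15 0;1 0 0 0.3 0;1 0 0 0.45 0;1 0 0 0.6 0;1 0 0 0.7 0;1 0 0 0.75 0"
}}

```text
time: 5.12
tool_pos: [0.5028, -0.1435, 0.0455]
ee_rot: [3.14, -0.001, -0.104]
wrist_force: [-5.4, -0.4, 14.8]
width: 0.0006
```

{"api": "servo_tool", "payload": {
  "series": "1 0 0 0.1 0;1 0 0 0.2 0;1 0 0 0.25 0;1 0 0 0.25 0"
}}

```text
time: 5.45
tool_pos: [0.5028, -0.1435, 0.0451]
ee_rot: [3.14, -0.002, -0.104]
wrist_force: [-8.3, 1.6, 22.3]
width: 0.0003
```

{"api": "servo_tool", "payload": {
  "series": "1 0 0 -2 0;1 0 0 -4 0;1 0 0 -6 0;-1 0 0 -8 0;-1 0 0 -8 0;-1 0 0 -8 0;-1 0 0 -8 0;-1 0 0 -8 0"
}}

```text
time: 6.12
tool_pos: [0.5011, -0.1424, 0.1182]
ee_rot: [-3.14, 0.004, -0.104]
wrist_force: [-0.3, 0.2, -0.3]
width: 0.0304
```

Run:
```python
from h import *
p,d,c,W=shot('wrist'); np.savez('w3.npz',p=p,d=d,W=W)
o=robot.get_obs(); print(o['time'],o['tool_pos'],o['ee_rot'],o['width'])
P=cloud(d,c,W)
dl=P[(P[...,2]>.082)&(P[...,2]<.1)&(P[...,0]>.54)&(P[...,0]<.64)&(abs(P[...,1]+.14)<.06)]
r=cv2.minAreaRect(dl[:,:2].astype(np.float32)); print(r,len(dl))
a=np.radians(r[2]-90); Q=(P-[*(np.array(r[0])-.078*np.array([np.cos(a),np.sin(a)])),0])@R.from_euler('z',a).as_matrix()
for y in range(-24,26,4):
    m=(abs(Q[...,0]-.04)<.02)&(abs(Q[...,1]*1000-y)<2)&(Q[...,2]<.085); print(y,m.sum(),np.nanmedian(Q[m][:,2]).round(4) if m.sum() else '')
save('w3.png',p)
```

```text
6.1667 [ 0.50117177 -0.14246994  0.11828101] [-3.14043395  0.00356089 -0.1040986 ] 0.03425814063726207
((0.5829395055770874, -0.14386945962905884), (0.07863067835569382, 0.01632474549114704), 84.90873718261719) 2831
-24 79 0.0007
-20 187 0.0463
-16 233 0.046
-12 219 0.0459
-8 214 0.0459
-4 224 0.0457
0 218 0.0458
4 219 0.0456
8 219 0.0454
12 215 0.0453
16 221 0.0453
20 186 0.0443
24 1 0.0393
```

View pics/w3.png

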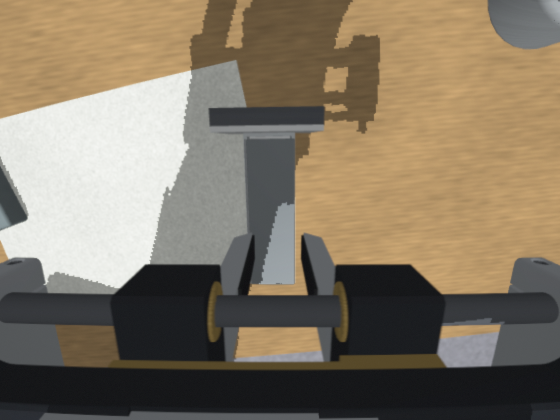

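The lid is shut: the profile is flat at 45–46 mm with about 0.02 slope, and it stayed there after release. Next I'll open the gripper and grip the box.

{"api": "servo_tool", "payload": {
  "series": "-1 0.25 -0.5 1 0.01;-1 0.25 -0.5 2 0.01;-1 0.25 -0.5 2 0.01;-1 0.25 -0.5 2 0.01;-1 0.25 -0.5 2 0.01;-1 0.25 -0.5 4 0.01;-1 0.25 -0.5 6 0.01;-1 0.25 -0.5 8 0.01;-1 0.25 -0.5 9.2 0.01;0.5 0.25 -0.5 9.2 0.01;1 0.25 -0.5 9.2 0.01;1 0.25 -0.5 9.2 0.01;1 0.25 -0.5 9.2 0.01;1 0.25 -0.5 9.2 0.01;1 0.25 -0.5 9.2 0.01;1 0.25 -0.5 9.2 0.01;1 0.25 -0.5 9.2 0.01"
}}

```text
time: 7.58
tool_pos: [0.5057, -0.1376, 0.029]
ee_rot: [-3.14, -0.001, -0.114]
wrist_force: [0.9, 3.2, 1.6]
width: 0.0438
```

{"api": "servo_tool", "payload": {
  "series": "1 0 0 0 0;1 0 0 0 0;1 0 0 0 0;1 0 0 0 0"
}}

```text
time: 7.92
tool_pos: [0.5057, -0.1377, 0.029]
ee_rot: [-3.14, -0.001, -0.114]
wrist_force: [-0.8, 3.8, 4.8]
width: 0.0434
```

Gripped at 43.4 mm. Next I'll lift, turn toward the scene camera, and stop beside the stud for a closer look.

{"api": "servo_tool", "payload": {
  "series": "1 0 0 -1 0;1 0 0 -2.5 0;1 0 0 -4.5 0;1 0 0 -7 0;1 0 0 -9.5 0;1 0 0 -12 0;1 0 -1 -13 -0.04;1 0 -3 -13 -0.1;1 0 -5.5 -13 -0.17;1 0 -8 -13 -0.24;1 0 -10.5 -13 -0.31;1 0 -13 -13 -0.38;1 0 -15.5 -13 -0.45;1 0 -17.5 -13 -0.51;1 0 -19 -13 -0.51;1 0 -20 -13 -0.51;1 0 -20.6 -13 -0.51;1 0 -20.9 -13 -0.51;1 0 -20.9 -13 -0.51;1 0 -20.9 -13 -0.51"
}}

```text
time: 9.58
tool_pos: [0.5289, 0.0686, 0.1582]
ee_rot: [3.141, 0.001, 0.395]
wrist_force: [0.3, -0.6, -3.6]
width: 0.0437
```

Run:
```python
from h import *
from scipy.optimize import least_squares
p,d,c,W=shot('wrist'); np.savez('w4.npz',p=p,d=d,W=W); T=tool()
o=robot.get_obs(); print(o['time'],o['tool_pos'],o['ee_rot'],o['width'],o['wrist_force'])
P=cloud(d,c,W)
h=P[(P[...,2]>.07)&(P[...,2]<.095)&(abs(P[...,0]-.547)<.04)&(abs(P[...,1]-.17)<.04)]
print(len(h),h.max(0),np.median(h,0))
f=least_squares(lambda q:np.linalg.norm(h[h[:,2]>.076]-[q[0],q[1],q[2]],axis=1)-.014,[.547,.17,.076],loss='soft_l1',f_scale=.001); print(f.x.round(4),f.cost)
# dial top in tool frame
Q=(P-T[:3,3])@T[:3,:3]
zc=Q[(Q[...,0]>.06)&(Q[...,0]<.1)&(abs(Q[...,1])<.05)&(abs(Q[...,2])<.1)]; print('tool-frame dial z range',len(zc),np.percentile(zc[:,2],[1,10,50]))
k=zc[zc[:,2]<np.percentile(zc[:,2],1)+.006]; print(cv2.minAreaRect(k[:,:2].astype(np.float32)),np.linalg.lstsq(np.c_[k,np.ones(len(k))][:,[0,1,3]],k[:,2],rcond=None)[0])
ly=Q[(abs(Q[...,0]-.045)<.02)&(abs(Q[...,1])<.017)&(abs(Q[...,2]+.02)<.02)];print('lid',len(ly),np.linalg.lstsq(np.c_[ly,np.ones(len(ly))][:,[0,1,3]],ly[:,2],rcond=None)[0])
save('w4.png',p)
```

```text
9.6333 [0.52897358 0.06844918 0.15829164] [3.14098877e+00 6.25390328e-04 3.94914456e-01] 0.04341143543278548 [-0.80465923  0.29255966 -3.47380187]
837 [0.56149564 0.18145302 0.09144344] [0.54982145 0.16587425 0.08575257]
[0.5477 0.1692 0.0759] 0.00010546429473604829
tool-frame dial z range 10296 [-0.06217898 -0.06147737 -0.06053968]
((0.07755488157272339, -0.0009413920342922211), (0.07867607474327087, 0.01653357408940792), 88.89814758300781) [ 0.00435788 -0.00239169 -0.06103164]
lid 4262 [ 0.00512965 -0.03014736 -0.01656615]
```

View pics/w4.png

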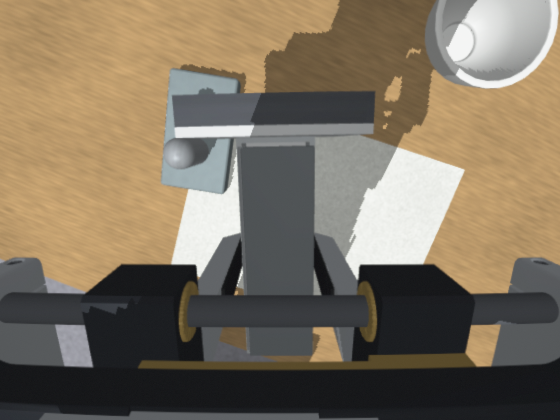

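The stud is at (0.5477, 0.1692) with its top at 90 mm, and the box sits level and centred in the grip. I'll bring it over the stud, 4 mm to the +y side so that the press helps the rocking, and then lower it.

{"api": "servo_tool", "payload": {
  "series": "1 1 -1 0 0;1 2 -2.5 0 0;1 3 -4 0 0;1 4 -5.5 0 0;1 5 -7 0 0;1 5.6 -8 0 0;1 5.6 -8.1 0 0;1 5.6 -8.1 0 0;1 5.6 -8.1 1.5 0;1 5.6 -8.1 2.8 0;1 5.6 -8.1 3.4 0;1 5.6 -8.1 3.7 0;1 5.6 -8.1 3.9 0;1 5.6 -8.1 4.1 0;1 5.6 -8.1 4.1 0;1 5.6 -8.1 4.1 0"
}}

```text
time: 10.97
tool_pos: [0.5501, 0.1654, 0.1188]
ee_rot: [3.14, -0.002, 0.396]
wrist_force: [-1.3, -0.4, -0.7]
width: 0.0439
```

{"api": "servo_tool", "payload": {
  "series": "1 0 0 0.1 0;1 0 0 0.2 0;1 0 0 0.2 0"
}}

```text
time: 11.22
tool_pos: [0.5504, 0.1654, 0.1185]
ee_rot: [3.14, -0.003, 0.396]
wrist_force: [-3.2, -2.5, 6.4]
width: 0.0438
```

Contact is made, about 10 N. Next I'll rock: shift along tool +y under the press.

{"api": "servo_tool", "payload": {
  "series": "1 0 0.1 0.1 0;1 0 0.2 0.15 0;1 0 0.3 0.2 0;1 0 0.4 0.2 0;1 0 0.5 0.2 0;1 0 0.5 0.2 0"
}}

```text
time: 11.72
tool_pos: [0.552, 0.1645, 0.1182]
ee_rot: [-3.136, -0.007, 0.397]
wrist_force: [-6.3, 4.5, 11.2]
width: 0.0434
```

```bash
cat > m.py <<'E'
from h import *
from scipy.optimize import least_squares
def roll(f=None):
    p,d,c,W=shot('wrist'); T=tool(); P=cloud(d,c,W); Q=(P-T[:3,3])@T[:3,:3]
    o=robot.get_obs(); print('t',o['time'],o['tool_pos'].round(4),o['wrist_force'].round(1),o['width'].round(4))
    zc=Q[(Q[...,0]>.055)&(Q[...,0]<.105)&(abs(Q[...,1])<.07)&(Q[...,2]<-.03)&(Q[...,2]>-.09)]
    # top face of dial: RANSAC-free: highest pixel per y bin then robust line
    e=[]
    for y in np.arange(-.045,.045,.002):
        s=zc[abs(zc[:,1]-y)<.001]
        if len(s)>30: e.append((y,np.percentile(s[:,2],10)))
    e=np.array(e)
    g=least_squares(lambda q:q[0]+q[1]*e[:,0]-e[:,1],[-.06,0],loss='soft_l1',f_scale=.0005).x
    k=zc[abs(g[0]+g[1]*zc[:,1]-zc[:,2])<.003]
    l=np.linalg.lstsq(np.c_[k[:,:2],np.ones(len(k))],k[:,2],rcond=None)[0]
    r=cv2.minAreaRect(k[:,:2].astype(np.float32))
    print(' dial-top: dz/dx %.3f dz/dy(=roll) %.3f  z0 %.4f'%(l[0],np.arctan(l[1]),l[2]),'rect',np.round(r[0],4),np.round(r[1],3),round(r[2],1))
    ly=Q[(abs(Q[...,0]-.045)<.02)&(abs(Q[...,1])<.017)&(abs(Q[...,2]+.02)<.02)]
    q=np.linalg.lstsq(np.c_[ly[:,:2],np.ones(len(ly))],ly[:,2],rcond=None)[0]; print(' lid dz/dx,dz/dy',np.arctan(q[:2]).round(3))
    if f: save(f,p)
E
python3 -c "from m import *; roll()"
```

```text
Traceback (most recent call last):
  File "m.py", line 5, in roll
    o=robot.get_obs(); print('t',o['time'],o['tool_pos'].round(4),o['wrist_force'].round(1),o['width'].round(4))
                                                                                            ^^^^^^^^^^^^^^^^
AttributeError: 'float' object has no attribute 'round'
```

{"api": "servo_tool", "payload": {
  "series": "1 0 0.1 0.1 0;1 0 0.2 0.2 0;1 0 0.3 0.2 0;1 0 0.4 0.2 0;1 0 0.4 0.2 0"
}}

```text
time: 12.18
tool_pos: [0.5547, 0.1622, 0.1178]
ee_rot: [-3.135, -0.011, 0.398]
wrist_force: [-4.4, 7.3, 15.3]
width: 0.0436
```

```bash
sed -i "s/o\['width'\].round(4)/round(o['width'],4)/" m.py; python3 -c "from m import *; roll()"
```

```text
t 12.2333 [0.5547 0.1622 0.1177] [-4.6  6.  14.1] 0.0436
 dial-top: dz/dx 0.059 dz/dy(=roll) 0.015  z0 -0.0618 rect [0.0799 0.0013] [0.017 0.079] 0.0
 lid dz/dx,dz/dy [ 0.059 -0.013]
```

The lateral push only slides the box on the stud: roll is 0.015, with a small pitch of 0.059 nose-down. I'll lift, put the stud under the +y edge at box y of about +18 mm, and press there so the box rolls in the pads. After that I'll re-centre it on the stud.

{"api": "servo_tool", "payload": {
  "series": "1 0 0 -0.8 0;1 0 0 -1.6 0;1 -0.2 0.4 -1.6 0;1 -0.2 0.4 -1.6 0;1 -0.2 0.4 -1.0 0;1 -0.2 0.4 -0.6 0;1 -0.2 0.4 -0.3 0;1 -0.2 0.4 0 0;1 -0.2 0.4 0.2 0;1 -0.2 0.4 0.3 0;1 -0.2 0.4 0.3 0"
}}

```text
time: 13.15
tool_pos: [0.5562, 0.1529, 0.1166]
ee_rot: [3.138, -0.012, 0.395]
wrist_force: [-4.3, -2.4, 22.6]
width: 0.0436
```

```bash
python3 -c "from m import *; roll()"
```

```text
t 13.2 [0.5563 0.1528 0.1165] [-3.  -2.4 21.6] 0.0439
 dial-top: dz/dx 0.114 dz/dy(=roll) 0.044  z0 -0.0615 rect [0.0823 0.0027] [0.078 0.017] 89.7
 lid dz/dx,dz/dy [0.13  0.014]
```

{"api": "servo_tool", "payload": {
  "series": "1 0 0 -1 0;1 -0.6 0 -1.6 0;1 -1.2 0.1 -1.6 0;1 -1.2 0.1 -1.2 0;1 -1.2 0.1 -0.6 0;1 -1.2 0.1 -0.3 0;1 -1.2 0.1 0 0;1 -1.2 0.1 0.2 0;1 -1.2 0.1 0.4 0;1 -1.2 0.1 0.5 0;1 -1.2 0.1 0.5 0"
}}

```text
time: 14.12
tool_pos: [0.5444, 0.1446, 0.1139]
ee_rot: [3.134, -0.008, 0.395]
wrist_force: [-11.8, -9.6, 34.7]
width: 0.0453
```

```bash
python3 -c "from m import *; roll()"
```

```text
t 14.1667 [0.5444 0.1445 0.1139] [-11.8  -9.8  36.2] 0.0455
 dial-top: dz/dx 0.081 dz/dy(=roll) 0.122  z0 -0.0646 rect [0.0787 0.0021] [0.078 0.017] 86.4
 lid dz/dx,dz/dy [0.126 0.089]
```

{"api": "servo_tool", "payload": {
  "series": "1 0 0 -1 0;1 -0.7 -0.4 -1.6 0;1 -1.0 -0.5 -1.6 0;1 -1.0 -0.5 -1.0 0;1 -1.0 -0.5 -0.4 0;1 -1.0 -0.5 0 0;1 -1.0 -0.5 0.2 0;1 -1.0 -0.5 0.35 0;1 -1.0 -0.5 0.5 0;1 -1.0 -0.5 0.5 0"
}}

```text
time: 15.0
tool_pos: [0.5281, 0.1508, 0.101]
ee_rot: [-3.136, 0.002, 0.398]
wrist_force: [-12.0, 2.2, 18.3]
width: 0.0438
```

```bash
python3 -c "from m import *; roll()"
```

```text
t 15.05 [0.528  0.1508 0.1009] [-12.1   3.   17.6] 0.0439
 dial-top: dz/dx -0.003 dz/dy(=roll) 0.184  z0 -0.0516 rect [0.0569 0.0002] [0.078 0.01 ] 84.8
 lid dz/dx,dz/dy [ 1.09  -0.127]
```

Something jumped: z dropped to 0.101. I'll lift clear and look.

{"api": "servo_tool", "payload": {
  "series": "1 0 0 -1 0;1 0 0 -2 0;1 0 0 -3.5 0;1 0 0 -5 0;1 0 0 -5 0;1 0 0 -5 0"
}}

```text
time: 15.55
tool_pos: [0.5311, 0.148, 0.1478]
ee_rot: [3.141, -0.0, 0.396]
wrist_force: [0.5, 0.3, -5.3]
width: 0.0438
```

Run:
```python
from m import *
roll()
p,d,c,W=shot('wrist'); s=shot('scene')[0][180:300,260:440]
np.savez('w5.npz',p=p,d=d,W=W)
cv=np.zeros((600,800,3),np.uint8); cv[:315,:420]=cv2.resize(p,(420,315)); cv[:240,430:790]=cv2.resize(s,(360,240)); save('v5.png',cv)
P=cloud(d,c,W); T=tool(); Q=(P-T[:3,3])@T[:3,:3]
for y in (-20,-10,0,10,20):
  for x in range(20,110,6):
    m=(abs(Q[...,0]*1e3-x)<3)&(abs(Q[...,1]*1e3-y)<3)
    print('%6.1f'%(1e3*np.nanmedian(Q[m][:,2])) if m.sum()>5 else '   -  ',end='')
  print()
```

```text
t 15.6 [0.5303 0.1479 0.1468] [-0.  -0.4 -4.3] 0.0439
 dial-top: dz/dx -0.088 dz/dy(=roll) -0.002  z0 -0.0323 rect [0.062  0.0001] [0.078 0.014] 89.7
 lid dz/dx,dz/dy [ 1.105 -0.108]
-124.7-122.2-110.9 -92.5 -68.8 -48.7 -34.4 -20.0 -15.2 -17.6   -   120.6 120.7 120.7 121.0
-132.1-132.0 -90.3 -92.3 -69.0 -49.0 -34.8 -20.0 -15.2 -17.3   -   120.5 120.6 120.7 121.8
-132.4-132.2 -90.0 -92.4 -84.6 -61.5 -50.9 -32.6 -15.0 -17.0   -   120.8 120.2 120.7 144.6
-127.2-132.2 -90.0 -92.0 -70.2 -49.5 -35.2 -24.3 -15.4 -17.0   -   120.4 120.7 120.8 145.0
-125.9-132.3 -89.9 -91.9 -70.5 -50.0 -35.2 -21.2 -14.4 -17.0   -   120.7 120.7 121.4 144.9
```

View pics/v5.png

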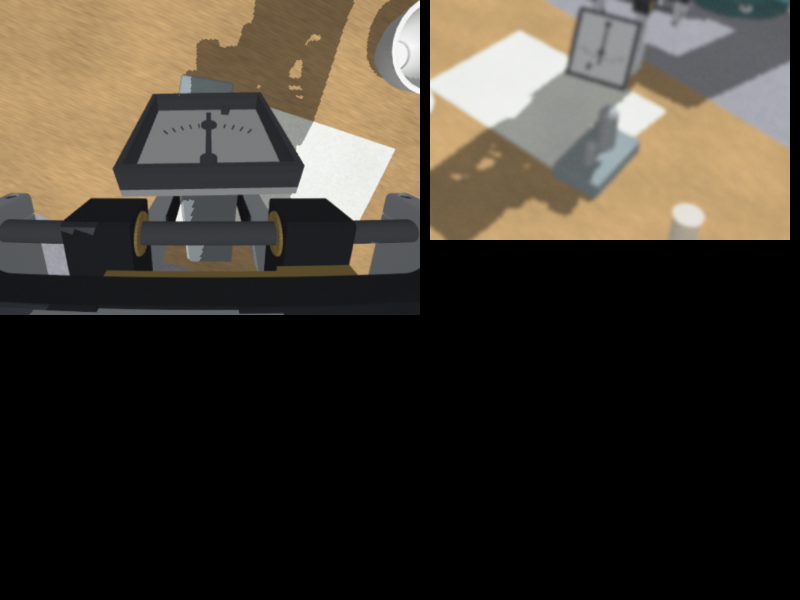

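The box pitched nose-up in the jaws because my x offset was too big. The view does show the dial well, so I'll read the mark from it, then set the box on the table to level it and regrip.

{"api": "servo_tool", "payload": {
  "series": "1 0 0 -2.5 0;1 0 0 -5 0;1 -1 1.5 -5 0;1 -2.5 3.5 -5 0;1 -4 5.5 -5 0;1 -5.5 7.5 -5 0;1 -7 9.5 -5 0;1 -7.7 10.7 -5 0;1 -7.7 10.7 -4 0;1 -7.7 10.7 -1.5 0;1 -7.7 10.7 1 0;1 -7.7 10.7 3 0;1 -7.7 10.7 4.5 0;1 -7.7 10.7 5.5 0;1 -7.7 10.7 6.3 0;1 -7.7 10.7 7.1 0;1 -7.7 10.7 7.8 0;1 -7.7 10.7 8.4 0;1 -7.7 10.7 9 0;1 -7.7 10.7 9 0"
}}

```text
time: 17.37
tool_pos: [0.5004, 0.0197, 0.0573]
ee_rot: [-3.141, 0.002, 0.396]
wrist_force: [-1.0, 0.7, -4.4]
width: 0.044
```

Run:
```python
from h import *
p=np.load('w5.npz')['p']; save('v6.png',cv2.resize(p[110:270,145:415],(800,474),interpolation=cv2.INTER_CUBIC))
o=robot.get_obs(); print(o['time'],o['tool_pos'],o['wrist_force'],o['width'])
```

```text
17.3667 [0.5003663  0.01969706 0.05733458] [-0.96417172  0.72586375 -4.44360832] 0.04401766116403537
```

View pics/v6.png

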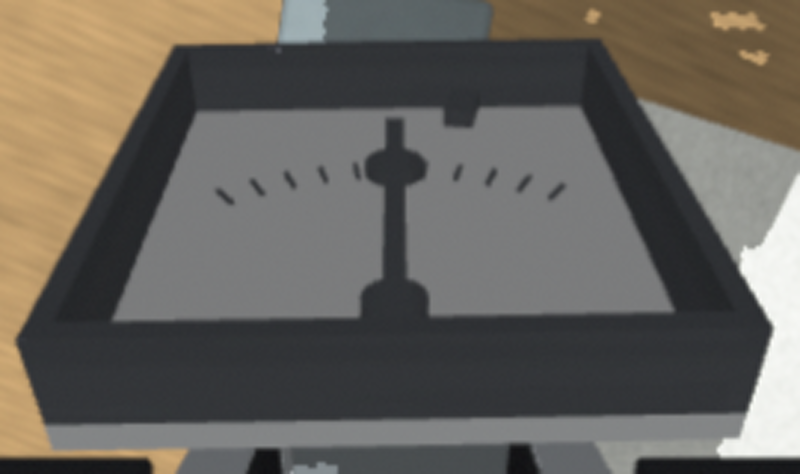

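{"api": "servo_tool", "payload": {
  "series": "1 0 0 0.6 0;1 0 0 1.2 0;1 0 0 1.7 0;1 0 0 2.1 0;1 0 0 2.4 0;1 0 0 2.6 0;1 0 0 2.8 0;1 0 0 2.8 0"
}}

```text
time: 18.03
tool_pos: [0.5008, 0.0195, 0.0301]
ee_rot: [3.141, 0.001, 0.396]
wrist_force: [3.1, 0.7, 2.1]
width: 0.0439
```

```bash
python3 - <<'E'
from h import *
from scipy.optimize import least_squares
z=np.load('w5.npz'); c=calibration('wrist'); W=z['W']
M=np.array([[86,39,0],[86,-39,0],[86,-39,90],[86,39,90],[70,39,90],[70,-39,90],[80,0,26]])/1000
s=270/800; f2=lambda u:(np.array(u,float))*[s,160/474]+[145,110]
U=f2([(178,46),(602,40),(773,327),(18,340),(48,449),(740,438),(395,119)])
k,ds=K(c)
ok,rv,tv=cv2.solvePnP(M,U,k,ds); pr=lambda X:cv2.projectPoints(np.array(X).reshape(-1,3),rv,tv,k,ds)[0].reshape(-1,2)
print((pr(M)-U).round(1).tolist())
Rb=cv2.Rodrigues(rv)[0]; T=W[:3,:3]@Rb; print(R.from_matrix(T).as_euler('xyz'))
for t in [(452,126),(460,126),(467,127)]:
  px=f2(t)
  for x in (.078,.08,.082):
    g=least_squares(lambda q:(pr([[x,-q[1]*np.sin(q[0]),.078-q[1]*np.cos(q[0])]])-px).ravel(),[.2,.052],x_scale=[.1,.01]); print(t,x,g.x.round(4))
E
python3 -c "from m import *; roll('v7.png')"
```

```text
[[1.6, -1.0], [-1.2, -1.3], [0.4, -0.1], [-1.2, -0.7], [1.3, 0.1], [0.1, 0.5], [-1.2, 2.5]]
[-2.12442551e-04 -3.75021938e-01  4.12051558e-01]
(452, 126) 0.078 [0.1824 0.0572]
(452, 126) 0.08 [0.1916 0.0527]
(452, 126) 0.082 [0.2026 0.0483]
(460, 126) 0.078 [0.206  0.0574]
(460, 126) 0.08 [0.2164 0.0529]
(460, 126) 0.082 [0.2287 0.0485]
(467, 127) 0.078 [0.2276 0.0572]
(467, 127) 0.08 [0.2391 0.0528]
(467, 127) 0.082 [0.2526 0.0483]
t 18.0833 [0.5007 0.0195 0.0301] [3.1 0.6 1. ] 0.0435
 dial-top: dz/dx -0.118 dz/dy(=roll) -0.000  z0 -0.0739 rect [0.0593 0.0007] [0.009 0.079] 0.0
 lid dz/dx,dz/dy [ 0.449 -0.036]
```

{"api": "servo_tool", "payload": {
  "series": "1 0 0 0.3 0;1 0 0 0.6 0;1 0 0 0.9 0;1 0 0 1.1 0;1 0 0 1.1 0"
}}

```text
time: 18.5
tool_pos: [0.5001, 0.0196, 0.0184]
ee_rot: [-3.141, 0.002, 0.396]
wrist_force: [1.2, 0.9, -0.4]
width: 0.0435
```

Run:
```python
from m import *
roll()
p,d,c,W=shot('wrist'); T=tool(); P=cloud(d,c,W)
Q=(P-T[:3,3])@T[:3,:3]
m=(abs(Q[...,1])<.012)&(Q[...,0]>.02)&(Q[...,0]<.11)&(Q[...,2]>-.1)
for x in range(24,110,5):
    s=m&(abs(Q[...,0]*1e3-x)<2.5); print(x,s.sum(),(np.nanpercentile(P[s][:,2],[5,50,95])*1e3).round(0) if s.sum() else '')
```

```text
t 18.55 [0.4999 0.0196 0.0184] [ 2.3  1.  -1.3] 0.0437
 dial-top: dz/dx -0.008 dz/dy(=roll) -0.001  z0 -0.0715 rect [0.0647 0.0007] [0.079 0.016] 90.0
 lid dz/dx,dz/dy [-0.001 -0.034]
24 398 [45. 46. 47.]
29 410 [45. 46. 47.]
34 405 [45. 46. 47.]
39 425 [45. 46. 47.]
44 427 [45. 46. 47.]
49 463 [45. 46. 47.]
54 49 [44. 45. 46.]
59 857 [89. 90. 91.]
64 932 [89. 90. 91.]
69 1005 [89. 90. 91.]
74 173 [ 1. 90. 91.]
79 296 [0. 1. 3.]
84 295 [0. 1. 2.]
89 299 [0. 1. 2.]
94 319 [0. 1. 2.]
99 323 [0. 1. 2.]
104 322 [0. 1. 3.]
109 228 [0. 1. 2.]
```

Level again and the lid is still shut. The mark reads about 0.215 in both views. I'll regrip near mid length.

{"api": "servo_tool", "payload": {
  "series": "0 0 0 0 0;-0.4 0 0 0 0;-0.4 0 0 0 0;-0.4 0 0 0 0;-0.4 -0.5 0.03 -0.9 0;-0.4 -1.1 0.06 -0.9 0;-0.4 -1.1 0.06 -0.9 0;1 -1.1 0.06 -0.9 0;1 -1.1 0.06 -0.9 0;1 -1.1 0.06 -0.9 0;1 -1.1 0.06 -0.9 0;1 -1.1 0.06 -0.9 0;1 -1.1 0.06 -0.9 0;1 -1.1 0.06 -0.9 0"
}}

```text
time: 19.77
tool_pos: [0.4909, 0.0152, 0.0284]
ee_rot: [-3.141, 0.0, 0.396]
wrist_force: [0.0, 1.5, 1.2]
width: 0.0439
```

```bash
python3 -c "from m import *; roll()"
```

```text
t 19.8167 [0.4909 0.0152 0.0284] [-0.6  1.6  0.1] 0.0437
 dial-top: dz/dx 0.001 dz/dy(=roll) -0.001  z0 -0.0620 rect [0.0746 0.0008] [0.078 0.016] 90.0
 lid dz/dx,dz/dy [ 0.02 -0.03]
```

{"api": "servo_tool", "payload": {
  "series": "1 0 0 -2 0;1 0 0 -4.5 0;1 0 0 -7.5 0;1 0 0 -10.5 0;1 1.5 -1.5 -11 0;1 3.5 -3.5 -11 0;1 6 -6 -11 0;1 8.5 -8.5 -11 0;1 10 -9.8 -11 0;1 10.7 -10.4 -11 0;1 10.7 -10.4 -11 0;1 10.7 -10.4 -10.2 0;1 10.7 -10.4 -9.5 0;1 10.7 -10.4 -9.0 0;1 10.7 -10.4 -8.7 0;1 10.7 -10.4 -8.5 0;1 10.7 -10.4 -8.5 0"
}}

```text
time: 21.23
tool_pos: [0.5494, 0.1505, 0.1177]
ee_rot: [3.14, -0.001, 0.394]
wrist_force: [-6.9, -2.5, 11.4]
width: 0.0435
```

```bash
cat >> m.py <<'E'
    r=T[:3,:3].T@(np.array([.5477,.1692,.09])-T[:3,3]); print(' stud head in tool frame mm',(r*1e3).round(1))
E
python3 -c "from m import *; roll()"
```

```text
t 21.2833 [0.5494 0.1505 0.1177] [-5.9 -3.1 11.7] 0.0438
 dial-top: dz/dx 0.013 dz/dy(=roll) 0.006  z0 -0.0622 rect [0.0752 0.0008] [0.078 0.016] 89.6
 lid dz/dx,dz/dy [ 0.035 -0.027]
 stud head in tool frame mm [  5.6 -17.9  27.7]
```

{"api": "servo_tool", "payload": {
  "series": "1 0 0 0.15 0;1 0 0 0.3 0;1 0 0 0.4 0;1 0 0 0.4 0"
}}

```text
time: 21.62
tool_pos: [0.5512, 0.1506, 0.1169]
ee_rot: [3.139, -0.007, 0.394]
wrist_force: [-6.3, -2.4, 19.9]
width: 0.0438
```

```bash
python3 -c "from m import *; roll()"
```

```text
t 21.6667 [0.5512 0.1507 0.1169] [-6.1 -1.6 19.8] 0.0436
 dial-top: dz/dx 0.044 dz/dy(=roll) 0.024  z0 -0.0625 rect [0.0762 0.0013] [0.079 0.016] 89.3
 lid dz/dx,dz/dy [ 0.083 -0.013]
 stud head in tool frame mm [  3.7 -18.6  26.9]
```

{"api": "servo_tool", "payload": {
  "series": "1 -0.2 0 0 0;1 -0.4 0 0.1 0;1 -0.6 0 0.2 0;1 -0.6 0 0.4 0;1 -0.7 0 0.5 0;1 -0.7 0 0.5 0"
}}

```text
time: 22.17
tool_pos: [0.5497, 0.1496, 0.1161]
ee_rot: [3.138, -0.021, 0.394]
wrist_force: [-1.4, -0.8, 25.8]
width: 0.0436
```

```bash
python3 -c "from m import *; roll()"
```

```text
t 22.2167 [0.5497 0.1496 0.116 ] [-1.6 -1.4 26.4] 0.0439
 dial-top: dz/dx 0.014 dz/dy(=roll) 0.038  z0 -0.0630 rect [0.0747 0.0025] [0.079 0.016] 89.6
 lid dz/dx,dz/dy [0.047 0.006]
 stud head in tool frame mm [  5.1 -19.   26.1]
```

{"api": "servo_tool", "payload": {
  "series": "1 -0.1 0 0.2 0;1 -0.15 0 0.35 0;1 -0.2 0 0.5 0;1 -0.2 0 0.6 0;1 -0.2 0 0.6 0"
}}

```text
time: 22.63
tool_pos: [0.5496, 0.1477, 0.1133]
ee_rot: [3.134, -0.025, 0.393]
wrist_force: [-2.4, -4.0, 35.3]
width: 0.0444
```

```bash
python3 -c "from m import *; roll()"
```

```text
t 22.6833 [0.5496 0.1476 0.1133] [-3.1 -3.8 34.6] 0.0442
 dial-top: dz/dx -0.003 dz/dy(=roll) 0.099  z0 -0.0646 rect [0.0741 0.0061] [0.078 0.016] 89.7
 lid dz/dx,dz/dy [0.03  0.067]
 stud head in tool frame mm [  5.9 -20.9  23.3]
```

{"api": "servo_tool", "payload": {
  "series": "1 0 -0.1 0.2 0;1 0 -0.2 0.4 0;1 0 -0.3 0.5 0;1 0 -0.3 0.6 0;1 0 -0.3 0.6 0"
}}

```text
time: 23.1
tool_pos: [0.5508, 0.1465, 0.1095]
ee_rot: [3.125, -0.028, 0.392]
wrist_force: [-1.9, -12.9, 41.6]
width: 0.0457
```

```bash
python3 -c "from m import *; roll()"
```

```text
t 23.15 [0.5509 0.1465 0.1096] [ -2. -13.  40.] 0.0456
 dial-top: dz/dx 0.001 dz/dy(=roll) 0.169  z0 -0.0676 rect [0.0738 0.01  ] [0.078 0.016] 88.9
 lid dz/dx,dz/dy [0.074 0.117]
 stud head in tool frame mm [  5.2 -22.5  19.3]
```

{"api": "servo_tool", "payload": {
  "series": "1 -0.1 -0.1 0.2 0;1 -0.1 -0.2 0.35 0;1 -0.1 -0.2 0.5 0;1 -0.1 -0.2 0.5 0"
}}

```text
time: 23.48
tool_pos: [0.5513, 0.1453, 0.1057]
ee_rot: [3.118, -0.03, 0.391]
wrist_force: [1.2, -18.9, 41.7]
width: 0.0477
```

```bash
python3 -c "from m import *; roll()"
```

```text
t 23.5333 [0.5513 0.1452 0.1057] [  1.3 -19.2  41.8] 0.0476
 dial-top: dz/dx 0.000 dz/dy(=roll) 0.241  z0 -0.0714 rect [0.0738 0.0143] [0.077 0.016] 89.4
 lid dz/dx,dz/dy [0.125 0.192]
 stud head in tool frame mm [  5.3 -23.9  15.3]
```

Roll is 0.24 with no pitch. I'll lift off and see whether it holds.

{"api": "servo_tool", "payload": {
  "series": "1 0 0 -0.7 0;1 0 0 -1.5 0;1 0 0 -2.3 0;1 0 0 -3.3 0;1 0 0 -4 0;1 0 0 -4 0;1 0 0 -4 0"
}}

```text
time: 24.12
tool_pos: [0.5382, 0.153, 0.1268]
ee_rot: [-3.141, 0.001, 0.396]
wrist_force: [-0.7, 0.7, -4.5]
width: 0.0477
```

```bash
python3 -c "from m import *; roll()"
```

```text
t 24.1667 [0.5379 0.153  0.1263] [ 1.3 -0.1 -4.5] 0.0475
 dial-top: dz/dx 0.017 dz/dy(=roll) 0.233  z0 -0.0711 rect [0.0752 0.0143] [0.077 0.016] 89.7
 lid dz/dx,dz/dy [0.114 0.174]
 stud head in tool frame mm [ 15.4 -11.2  36.3]
```

The tilt is self-locked at 0.233. I'll set the underside's middle on the stud.

{"api": "servo_tool", "payload": {
  "series": "1 1 -0.1 -0.3 0;1 1.95 -0.15 -0.3 0;1 1.95 -0.15 0 0;1 1.95 -0.15 0.7 0;1 1.95 -0.15 1.3 0;1 1.95 -0.15 1.7 0;1 1.95 -0.15 2.0 0;1 1.95 -0.15 2.2 0;1 1.95 -0.15 2.3 0;1 1.95 -0.15 2.3 0;1 1.95 -0.15 2.3 0"
}}

```text
time: 25.08
tool_pos: [0.5573, 0.1633, 0.1091]
ee_rot: [-3.141, -0.007, 0.396]
wrist_force: [-2.7, 2.3, 11.0]
width: 0.0466
```

```bash
cat > w.py <<'E'
from m import *
def lid():
    p,d,c,W=shot('wrist'); T=tool(); P=cloud(d,c,W); Q=(P-T[:3,3])@T[:3,:3]
    for y in range(-26,34,4):
        s=(abs(Q[...,0]*1e3-52)<8)&(abs(Q[...,1]*1e3-y)<2)&(Q[...,2]>-.06)&(Q[...,2]<.06); print((y,int(s.sum()),round(float(1e3*np.nanmedian(Q[s][:,2])),1) if s.sum() else None),end=' ')
    print()
E
python3 -c "from w import *; roll(); lid()"
```

```text
t 25.1333 [0.5573 0.1633 0.1091] [-4.2  2.  10.4] 0.0469
 dial-top: dz/dx 0.092 dz/dy(=roll) 0.191  z0 -0.0698 rect [0.079  0.0129] [0.017 0.078] 1.7
 lid dz/dx,dz/dy [0.166 0.176]
 stud head in tool frame mm [-6.7 -9.2 19.1]
(-26, 20, 12.4) (-22, 65, 1.5) (-18, 133, -19.4) (-14, 223, -21.8) (-10, 221, -21.3) (-6, 226, -20.4) (-2, 206, -19.8) (2, 233, -18.9) (6, 203, -18.2) (10, 206, -17.6) (14, 209, -16.9) (18, 215, -16.1) (22, 206, -15.3) (26, 52, -14.6) (30, 0, None)
```

It touched at box y of +2 mm but slipped to roll 0.19 and pitch 0.09 nose-down, because the contact lay behind the grip line. The lid is still shut. I'll correct both with a press at a spot further forward and toward +y.

{"api": "servo_tool", "payload": {
  "series": "1 0 0 -0.7 0;1 -0.7 0.4 -1.4 0;1 -1.4 0.9 -1.4 0;1 -1.4 0.9 -1.0 0;1 -1.4 0.9 -0.6 0;1 -1.4 0.9 -0.3 0;1 -1.4 0.9 0 0;1 -1.4 0.9 0.2 0;1 -1.4 0.9 0.2 0"
}}

```text
time: 25.93
tool_pos: [0.5464, 0.1471, 0.1083]
ee_rot: [3.14, -0.001, 0.396]
wrist_force: [-9.4, -4.0, 21.2]
width: 0.0467
```

```bash
cat >> m.py <<'E'
    z=l@[r0[0],r0[1],1]; a=np.arctan(l[1]); b=np.arctan(l[0]); 
    x_b=np.array([np.cos(b),0,np.sin(b)]); z_b=np.array([np.sin(b),np.sin(a),-np.cos(a)]); z_b/=np.linalg.norm(z_b)
    bc=np.array([r0[0],r0[1],z])-.078*x_b-.09*z_b; ct=r-np.array([0,0,-.014])+.014*z_b
    # contact sphere centre = head top lowered 14 mm (tool z down => +)
    print(' bottom centre (tool mm)',(bc*1e3).round(1),'contact on box x,y:',((ct-bc)*1e3).round(1)[0],-((ct-bc)*1e3).round(1)[1],'gap along z',((bc-ct)*1e3).round(1)[2])
E
sed -i "s/    r=cv2.minAreaRect(k\[:,:2\].astype(np.float32))/&; r0=np.array(r[0])/" m.py; python3 -c "from m import *; roll()"
```

```text
t 25.9833 [0.5465 0.1471 0.1083] [-8.8 -5.3 21.1] 0.0465
 dial-top: dz/dx 0.067 dz/dy(=roll) 0.183  z0 -0.0699 rect [0.0771 0.0111] [0.016 0.077] 0.2
 lid dz/dx,dz/dy [0.134 0.172]
 stud head in tool frame mm [  9.6 -19.9  18.3]
 bottom centre (tool mm) [-6.7 -5.3 20.4] contact on box x,y: 17.2 12.1 gap along z 1.9
```

{"api": "servo_tool", "payload": {
  "series": "1 -0.2 0 0 0;1 -0.4 0 0.1 0;1 -0.5 0 0.3 0;1 -0.5 0 0.4 0;1 -0.5 0 0.4 0"
}}

```text
time: 26.4
tool_pos: [0.5451, 0.1467, 0.1074]
ee_rot: [3.139, -0.011, 0.396]
wrist_force: [-7.2, -2.7, 26.6]
width: 0.0462
```

```bash
python3 -c "from m import *; roll()"
```

```text
t 26.45 [0.5452 0.1467 0.1075] [-6.7 -1.8 26.2] 0.0466
 dial-top: dz/dx 0.019 dz/dy(=roll) 0.172  z0 -0.0703 rect [0.0744 0.0096] [0.078 0.016] 88.9
 lid dz/dx,dz/dy [0.127 0.116]
 stud head in tool frame mm [ 10.8 -19.8  17.5]
 bottom centre (tool mm) [-5.3 -5.8 20. ] contact on box x,y: 16.4 11.7 gap along z 2.3
```

{"api": "servo_tool", "payload": {
  "series": "1 0 0 -0.7 0;1 0.3 0.5 -1.2 0;1 0.3 0.9 -1.2 0;1 0.3 0.9 -0.8 0;1 0.3 0.9 -0.3 0;1 0.2 0.9 0 0;1 0 0.8 0.3 0;1 -0.1 0.7 0.5 0;1 -0.1 0.7 0.5 0"
}}

```text
time: 27.2
tool_pos: [0.5482, 0.1375, 0.1032]
ee_rot: [3.134, -0.012, 0.395]
wrist_force: [-6.6, -7.9, 31.8]
width: 0.0464
```

```bash
python3 -c "from m import *; roll()"
```

```text
t 27.25 [0.5482 0.1375 0.1032] [-7.3 -7.9 31.2] 0.0465
 dial-top: dz/dx -0.042 dz/dy(=roll) 0.169  z0 -0.0718 rect [0.0696 0.0087] [0.078 0.016] 87.5
 lid dz/dx,dz/dy [-0.043  0.151]
 stud head in tool frame mm [ 11.6 -29.6  13.1]
 bottom centre (tool mm) [-4.6 -6.4 18.7] contact on box x,y: 15.6 20.8 gap along z 5.3
```

{"api": "servo_tool", "payload": {
  "series": "1 0 0 -0.6 0;1 0.4 -0.2 -1.2 0;1 0.7 -0.3 -1.2 0;1 0.7 -0.3 -0.7 0;1 0.7 -0.3 -0.2 0;1 0.6 -0.3 0.1 0;1 0.5 -0.4 0.3 0;1 0.4 -0.4 0.5 0;1 0.4 -0.4 0.5 0"
}}

```text
time: 28.0
tool_pos: [0.5519, 0.1436, 0.1012]
ee_rot: [3.134, -0.016, 0.395]
wrist_force: [-7.3, -9.0, 42.8]
width: 0.0489
```

```bash
python3 -c "from m import *; roll()"
```

```text
t 28.05 [0.5518 0.1435 0.1012] [-8.8 -8.7 42.2] 0.0488
 dial-top: dz/dx 0.022 dz/dy(=roll) 0.244  z0 -0.0752 rect [0.072  0.0117] [0.076 0.016] 86.3
 lid dz/dx,dz/dy [0.206 0.226]
 stud head in tool frame mm [  5.9 -25.4  11.1]
 bottom centre (tool mm) [ -7.9 -10.1  14.9] contact on box x,y: 14.1 11.9 gap along z 3.4
```

{"api": "servo_tool", "payload": {
  "series": "1 -0.2 0 0 0;1 -0.4 0 0 0;1 -0.6 0 0.1 0;1 -0.6 0 0.1 0"
}}

```text
time: 28.38
tool_pos: [0.5503, 0.1434, 0.1008]
ee_rot: [3.135, -0.027, 0.395]
wrist_force: [0.6, -4.3, 37.1]
width: 0.0486
```

{"api": "servo_tool", "payload": {
  "series": "1 0 0 -0.7 0;1 0 0 -1.5 0;1 0 0 -2.2 0;1 0 0 -2.2 0;1 0 0 -2.2 0"
}}

```text
time: 28.8
tool_pos: [0.5386, 0.1423, 0.1065]
ee_rot: [-3.14, 0.006, 0.396]
wrist_force: [0.3, -0.8, -4.2]
width: 0.0476
```

```bash
python3 -c "from w import *; roll();lid()"
```

```text
t 28.85 [0.5385 0.1422 0.1064] [ 0.4  0.8 -4.7] 0.0479
 dial-top: dz/dx -0.015 dz/dy(=roll) 0.202  z0 -0.0742 rect [0.0708 0.0118] [0.077 0.016] 88.7
 lid dz/dx,dz/dy [0.144 0.191]
 stud head in tool frame mm [ 19.  -21.3  16.3]
 bottom centre (tool mm) [-5.9 -6.2 16.5] contact on box x,y: 24.6 12.3 gap along z -0.1
(-26, 34, 2.8) (-22, 58, -15.0) (-18, 201, -29.5) (-14, 254, -31.4) (-10, 254, -30.7) (-6, 250, -29.9) (-2, 225, -29.2) (2, 246, -28.3) (6, 250, -27.5) (10, 235, -26.9) (14, 233, -26.0) (18, 246, -25.2) (22, 229, -24.5) (26, 3, -22.7) (30, 0, None)
```

{"api": "servo_tool", "payload": {
  "series": "1 0 0 -1 0;1 1.2 -0.5 -1 0;1 2.2 -0.9 -1 0;1 2.2 -0.9 -1 0;1 2.2 -0.9 -0.6 0;1 2.2 -0.9 -0.3 0;1 2.2 -0.9 0 0;1 2.2 -0.9 0.1 0;1 2.2 -0.9 0.15 0;1 2.2 -0.9 0.15 0;1 2.2 -0.9 0.15 0"
}}

```text
time: 29.82
tool_pos: [0.557, 0.1588, 0.108]
ee_rot: [3.141, 0.0, 0.396]
wrist_force: [-1.2, 0.1, -3.1]
width: 0.0457
```

```bash
python3 -c "from m import *; roll()"
```

```text
t 29.8667 [0.5571 0.1588 0.1081] [-0.6 -1.2 -3.9] 0.0454
 dial-top: dz/dx -0.019 dz/dy(=roll) 0.116  z0 -0.0710 rect [0.0707 0.0074] [0.078 0.016] 89.2
 lid dz/dx,dz/dy [0.152 0.098]
 stud head in tool frame mm [ -4.6 -13.2  18.1]
 bottom centre (tool mm) [-5.6 -3.  19.4] contact on box x,y: 0.7 8.6 gap along z 1.2
```

In the air the grip squeezed the box back flat: roll 0.116, with the width shrinking. The fix is to press at the +y edge again and then command a finite gap of about 47 mm, so the fingers stop there and the box stays wedged at the angle.

{"api": "servo_tool", "payload": {
  "series": "1 -0.5 0.5 -0.8 0;1 -1.1 1 -0.8 0;1 -1.1 1 -0.4 0;1 -1.1 1 0 0;1 -1.1 1 0.3 0;1 -1.1 1 0.5 0;1 -1.2 1 0.7 0;1 -1.2 0.9 0.9 0;1 -1.2 0.9 1.0 0"
}}

```text
time: 30.62
tool_pos: [0.5513, 0.1452, 0.1058]
ee_rot: [3.138, -0.006, 0.396]
wrist_force: [-9.8, -6.5, 27.1]
width: 0.0459
```

```bash
python3 -c "from m import *; roll()"
```

```text
t 30.6667 [0.5513 0.1452 0.1059] [-8.5 -4.9 23.1] 0.0458
 dial-top: dz/dx -0.015 dz/dy(=roll) 0.123  z0 -0.0713 rect [0.0708 0.0076] [0.078 0.016] 89.1
 lid dz/dx,dz/dy [0.174 0.109]
 stud head in tool frame mm [  5.8 -23.6  15.8]
 bottom centre (tool mm) [-5.8 -3.5 19.1] contact on box x,y: 11.4 18.4 gap along z 3.1
```

{"api": "servo_tool", "payload": {
  "series": "0.02 0 0 0.1 0;0.01 0 -0.05 0.2 0;0 -0.1 -0.1 0.3 0;-0.01 -0.2 -0.1 0.4 0;-0.01 -0.3 -0.2 0.5 0;-0.02 -0.3 -0.2 0.5 0;-0.02 -0.3 -0.2 0.5 0"
}}

```text
time: 31.25
tool_pos: [0.5526, 0.1441, 0.1022]
ee_rot: [3.131, -0.016, 0.394]
wrist_force: [0.1, -8.5, 20.0]
width: 0.0483
```

```bash
python3 -c "from m import *; roll()"
```

```text
t 31.3 [0.5526 0.1441 0.1023] [ 0.6 -8.  21.5] 0.0482
 dial-top: dz/dx -0.008 dz/dy(=roll) 0.202  z0 -0.0743 rect [0.0708 0.0117] [0.077 0.016] 88.3
 lid dz/dx,dz/dy [0.179 0.183]
 stud head in tool frame mm [  4.9 -25.2  12.1]
 bottom centre (tool mm) [-6.5 -6.4 16.3] contact on box x,y: 11.3 16.0 gap along z 4.0
```

{"api": "servo_tool", "payload": {
  "series": "-0.03 0 0 0.1 0;-0.035 0 0 0.2 0;-0.035 0 0 0.2 0;-0.02 0 0 0 0;-0.02 0 0 -0.6 0;-0.02 0 0 -1.2 0;-0.02 0.5 -0.2 -1.6 0;-0.02 1 -0.5 -1.7 0;-0.02 1.5 -0.7 -1.7 0;-0.02 1.5 -0.7 -1.4 0;-0.02 1.5 -0.7 -1.1 0;-0.02 1.5 -0.7 -1 0;-0.02 1.5 -0.7 -0.9 0;-0.02 1.5 -0.7 -0.9 0"
}}

```text
time: 32.47
tool_pos: [0.5568, 0.1591, 0.1012]
ee_rot: [-3.141, 0.001, 0.396]
wrist_force: [1.7, -2.3, 1.6]
width: 0.0479
```

```bash
python3 -c "from m import *; roll()"
```

```text
t 32.5167 [0.5567 0.1592 0.1014] [ 1.5 -2.4  0.9] 0.0478
 dial-top: dz/dx 0.166 dz/dy(=roll) 0.132  z0 -0.0743 rect [0.0808 0.0121] [0.017 0.078] 3.6
 lid dz/dx,dz/dy [0.29  0.087]
 stud head in tool frame mm [ -4.5 -12.7  11.4]
 bottom centre (tool mm) [-10.7   0.3  16. ] contact on box x,y: 8.5 11.2 gap along z 4.2
```

The box came loose during the hop (pitch 0.17), though it is resting on the stud. I'll change tactic: stay on the stud near the middle, fix the pitch first, and let the box roll under load by opening the gap gradually.

{"api": "servo_tool", "payload": {
  "series": "0.03 0 0 0 0;0.03 0 0 -0.6 0;0.03 -0.7 -0.2 -0.8 0;0.03 -1.4 -0.4 -0.8 0;0.03 -1.4 -0.4 -0.4 0;0.03 -1.5 -0.4 -0.1 0;0.03 -1.7 -0.4 0.1 0;0.03 -1.9 -0.4 0.3 0;0.03 -1.9 -0.4 0.3 0"
}}

```text
time: 33.27
tool_pos: [0.5371, 0.155, 0.0981]
ee_rot: [-3.141, 0.002, 0.396]
wrist_force: [-0.6, -2.1, -0.1]
width: 0.0455
```

```bash
python3 -c "from m import *; roll()"
```

```text
t 33.3167 [0.5374 0.1552 0.0983] [-0.9 -2.3  1.1] 0.0459
 dial-top: dz/dx 0.046 dz/dy(=roll) -0.042  z0 -0.0623 rect [0.0623 0.0011] [0.078 0.015] 89.7
 lid dz/dx,dz/dy [ 1.182 -0.039]
 stud head in tool frame mm [14.9 -8.9  8.2]
 bottom centre (tool mm) [-19.8   4.9  26.8] contact on box x,y: 35.4 14.4 gap along z 18.5
```

It tipped nose-up again. I'll reset on the table as before, quickly.

{"api": "servo_tool", "payload": {
  "series": "1 0 0 -2 0;1 0 0 -5 0;1 -1 1 -8 0;1 -3 4 -8 0;1 -6 7.5 -8 0;1 -8.6 11 -8 0;1 -8.6 11 -6.5 0;1 -8.6 11 -3.5 0;1 -8.6 11 -0.5 0;1 -8.6 11 2 0;1 -8.6 11 3.5 0;1 -8.6 11 4.7 0;1 -8.6 11 5.6 0;1 -8.6 11 6.4 0;1 -8.6 11 7 0;1 -8.6 11 7.5 0;1 -8.6 11 7.8 0;1 -8.6 11 7.8 0"
}}

```text
time: 34.82
tool_pos: [0.5015, 0.0204, 0.0211]
ee_rot: [3.141, -0.0, 0.396]
wrist_force: [2.4, 0.9, -0.7]
width: 0.0438
```

```bash
python3 -c "from w import *; roll(); lid()"
```

```text
t 34.8667 [0.5013 0.0203 0.0211] [ 1.9  0.3 -1.2] 0.0437
 dial-top: dz/dx -0.036 dz/dy(=roll) -0.000  z0 -0.0715 rect [0.0711 0.0007] [0.079 0.016] 89.9
 lid dz/dx,dz/dy [ 0.06  -0.029]
 stud head in tool frame mm [ 100.2 -119.4  -69. ]
 bottom centre (tool mm) [-3.6  0.7 18.7] contact on box x,y: 103.3 120.1 gap along z 87.7
(-26, 20, 19.9) (-22, 44, -24.9) (-18, 241, -28.2) (-14, 257, -28.6) (-10, 254, -28.6) (-6, 243, -28.8) (-2, 260, -28.9) (2, 262, -29.1) (6, 262, -29.2) (10, 258, -29.3) (14, 255, -29.4) (18, 257, -29.5) (22, 139, -29.5) (26, 0, None) (30, 88, 19.8)
```

{"api": "servo_tool", "payload": {
  "series": "0 0 0 0 0;-0.2 0 0 0 0;-0.2 0 0 0 0;-0.2 -0.2 0.07 -1.0 0;-0.2 -0.36 0.07 -1.4 0;-0.2 -0.36 0.07 -1.4 0;1 -0.36 0.07 -1.4 0;1 -0.36 0.07 -1.4 0;1 -0.36 0.07 -1.4 0;1 -0.36 0.07 -1.4 0;1 -0.36 0.07 -1.4 0;1 -0.36 0.07 -1.4 0"
}}

```text
time: 35.92
tool_pos: [0.498, 0.0188, 0.035]
ee_rot: [-3.141, 0.0, 0.396]
wrist_force: [-0.7, 0.5, 2.4]
width: 0.0435
```

```bash
python3 -c "from m import *; roll()"
```

```text
t 35.9667 [0.498  0.0188 0.035 ] [-1.   0.5  3.3] 0.0433
 dial-top: dz/dx 0.001 dz/dy(=roll) -0.000  z0 -0.0553 rect [0.0771 0.0007] [0.016 0.078] 0.1
 lid dz/dx,dz/dy [ 0.    -0.037]
 stud head in tool frame mm [ 103.9 -119.6  -55. ]
 bottom centre (tool mm) [-0.9  0.8 34.7] contact on box x,y: 104.8 120.4 gap along z 89.7
```

{"api": "servo_tool", "payload": {
  "series": "1 0 0 -2 0;1 0 0 -5 0;1 0 0 -8 0;1 0.5 -0.5 -10.4 0;1 2.5 -2.5 -10.4 0;1 5 -5 -10.4 0;1 7.5 -7.7 -10.4 0;1 9.3 -9.7 -10.4 0;1 9.8 -10.2 -10.4 0;1 9.8 -10.2 -10.2 0;1 9.8 -10.2 -9.6 0;1 9.7 -10.2 -9.1 0;1 9.6 -10.2 -8.8 0;1 9.5 -10.2 -8.5 0;1 9.4 -10.2 -8.2 0;1 9.4 -10.2 -8.1 0"
}}

```text
time: 37.3
tool_pos: [0.5479, 0.1482, 0.1235]
ee_rot: [3.14, -0.01, 0.394]
wrist_force: [-5.1, -1.6, 23.3]
width: 0.0436
```

```bash
python3 -c "from m import *; roll()"
```

```text
t 37.35 [0.5479 0.1482 0.1236] [-5.4 -0.4 18.4] 0.0435
 dial-top: dz/dx 0.003 dz/dy(=roll) 0.021  z0 -0.0557 rect [0.0772 0.0012] [0.079 0.016] 89.5
 lid dz/dx,dz/dy [ 0.004 -0.018]
 stud head in tool frame mm [  7.5 -19.6  33.6]
 bottom centre (tool mm) [-1.1 -0.6 34.3] contact on box x,y: 8.7 18.6 gap along z 0.7
```

{"api": "servo_tool", "payload": {
  "series": "1 -0.1 0 0.2 0;1 -0.2 -0.05 0.4 0;1 -0.3 -0.1 0.6 0;1 -0.3 -0.15 0.8 0;1 -0.35 -0.2 0.9 0;1 -0.35 -0.2 0.9 0"
}}

```text
time: 37.85
tool_pos: [0.5483, 0.1456, 0.1196]
ee_rot: [3.13, -0.02, 0.392]
wrist_force: [-2.3, -7.8, 30.1]
width: 0.044
```

```bash
python3 -c "from m import *; roll()"
```

```text
t 37.9 [0.5483 0.1456 0.1196] [-2.2 -7.5 30.3] 0.0442
 dial-top: dz/dx -0.011 dz/dy(=roll) 0.107  z0 -0.0581 rect [0.0764 0.0058] [0.078 0.016] 89.4
 lid dz/dx,dz/dy [-0.011  0.073]
 stud head in tool frame mm [  7.9 -22.4  29.5]
 bottom centre (tool mm) [-0.6 -3.8 32. ] contact on box x,y: 8.3 17.1 gap along z 2.5
```

{"api": "servo_tool", "payload": {
  "series": "1 0.05 -0.05 0.2 0;1 0.1 -0.1 0.4 0;1 0.1 -0.2 0.6 0;1 0.1 -0.25 0.75 0;1 0.1 -0.25 0.75 0"
}}

```text
time: 38.32
tool_pos: [0.5508, 0.144, 0.1145]
ee_rot: [3.12, -0.022, 0.39]
wrist_force: [-0.5, -17.4, 37.2]
width: 0.045
```

```bash
python3 -c "from m import *; roll()"
```

```text
t 38.3667 [0.5509 0.144  0.1145] [ -0.1 -17.3  35.8] 0.0455
 dial-top: dz/dx 0.018 dz/dy(=roll) 0.205  z0 -0.0625 rect [0.0772 0.0106] [0.077 0.016] 88.8
 lid dz/dx,dz/dy [0.016 0.192]
 stud head in tool frame mm [  6.1 -25.   24.1]
 bottom centre (tool mm) [-2.4 -7.7 27.8] contact on box x,y: 8.7 14.4 gap along z 3.4
```

{"api": "servo_tool", "payload": {
  "series": "1 -0.1 -0.05 0.2 0;1 -0.15 -0.05 0.35 0;1 -0.15 -0.05 0.35 0;1 0 0 -1.2 0;1 0.5 0 -2.4 0;1 1.2 0 -2.4 0;1 1.2 0 -2.4 0;1 1.2 0 -2.2 0;1 1.2 0 -2.0 0"
}}

```text
time: 39.12
tool_pos: [0.5512, 0.1563, 0.1171]
ee_rot: [-3.141, 0.004, 0.395]
wrist_force: [-0.1, 1.0, -4.2]
width: 0.0459
```

```bash
python3 -c "from m import *; roll()"
```

```text
t 39.1667 [0.5509 0.1563 0.1166] [ 0.2 -0.  -4.6] 0.0456
 dial-top: dz/dx 0.025 dz/dy(=roll) 0.239  z0 -0.0646 rect [0.0781 0.0135] [0.077 0.016] 89.4
 lid dz/dx,dz/dy [0.023 0.226]
 stud head in tool frame mm [  2.1 -13.1  26.6]
 bottom centre (tool mm) [-2.1 -7.8 26.1] contact on box x,y: 4.5 2.0 gap along z -0.8
```

Roll is 0.239 and stable in the air, and the stud is under box (4.5, 2) mm. Landing gently.

{"api": "servo_tool", "payload": {
  "series": "1 0 0 0.1 0;1 0 0 0.2 0;1 0 0 0.3 0;1 0 0 0.35 0;1 0 0 0.35 0"
}}

```text
time: 39.58
tool_pos: [0.5526, 0.1568, 0.1162]
ee_rot: [3.141, -0.0, 0.396]
wrist_force: [-1.3, -0.1, -2.1]
width: 0.046
```

```bash
python3 -c "from m import *; roll()"
```

```text
t 39.6333 [0.5526 0.1568 0.1162] [ 0.  -0.2 -2.5] 0.0461
 dial-top: dz/dx 0.027 dz/dy(=roll) 0.240  z0 -0.0638 rect [0.0781 0.0133] [0.077 0.016] 89.6
 lid dz/dx,dz/dy [0.028 0.227]
 stud head in tool frame mm [  0.2 -13.3  26.2]
 bottom centre (tool mm) [-2.3 -8.1 26.9] contact on box x,y: 2.9 1.9 gap along z 0.3
```

{"api": "servo_tool", "payload": {
  "series": "1 -0.1 0 0.15 0;1 -0.15 0 0.3 0;1 -0.2 0 0.4 0;1 -0.2 0 0.4 0"
}}

```text
time: 39.97
tool_pos: [0.5526, 0.1567, 0.1158]
ee_rot: [3.141, -0.007, 0.396]
wrist_force: [-0.4, -0.2, 6.4]
width: 0.046
```

```bash
python3 -c "from m import *; roll()"
```

```text
t 40.0167 [0.5526 0.1568 0.1158] [-1.3  0.4  7.2] 0.0462
 dial-top: dz/dx 0.034 dz/dy(=roll) 0.242  z0 -0.0641 rect [0.0783 0.0135] [0.077 0.017] 89.6
 lid dz/dx,dz/dy [0.032 0.229]
 stud head in tool frame mm [  0.1 -13.4  25.8]
 bottom centre (tool mm) [-2.7 -8.  26.6] contact on box x,y: 3.2 2.1 gap along z 0.4
```

{"api": "servo_tool", "payload": {
  "series": "1 -0.1 -0.2 0.2 0;1 -0.2 -0.4 0.4 0;1 -0.25 -0.6 0.6 0;1 -0.25 -0.6 0.6 0"
}}

```text
time: 40.35
tool_pos: [0.5526, 0.1576, 0.1156]
ee_rot: [3.129, -0.016, 0.394]
wrist_force: [0.4, -9.6, 20.3]
width: 0.046
```

Run:
```python
from m import *
roll()
p=shot('scene')[0]; np.save('sc.npy',p)
c=calibration('scene'); W=shot('scene')[3]
T=tool(); print(proj([T[:3,3]+T[:3,:3]@np.array([.086,-.004,0])],c,W))
```

```text
t 40.4 [0.5526 0.1576 0.1156] [ 0.2 -8.4 20.6] 0.0458
 dial-top: dz/dx 0.049 dz/dy(=roll) 0.234  z0 -0.0642 rect [0.0792 0.0134] [0.077 0.017] 89.9
 lid dz/dx,dz/dy [0.05  0.231]
 stud head in tool frame mm [ -0.5 -12.9  25.4]
 bottom centre (tool mm) [-3.2 -7.5 26.5] contact on box x,y: 3.4 2.2 gap along z 0.7
[[334.95016395 242.16876617]]
```

{"api": "servo_tool", "payload": {
  "series": "1 -0.05 -0.1 0 0;1 -0.1 -0.2 0 0;1 -0.1 -0.25 0 0;1 -0.1 -0.25 0 0;1 -0.1 -0.25 0 0;1 -0.1 -0.25 0 0;1 -0.1 -0.25 0 0;1 -0.1 -0.25 0 0;1 -0.1 -0.25 0 0;1 -0.1 -0.25 0 0;1 -0.1 -0.25 0 0;1 -0.1 -0.25 0 0;1 -0.1 -0.25 0 0;1 -0.1 -0.25 0 0;1 -0.1 -0.25 0 0;1 -0.1 -0.25 0 0"
}}

```text
time: 41.83
tool_pos: [0.5521, 0.1577, 0.1157]
ee_rot: [3.126, -0.018, 0.393]
wrist_force: [3.3, -12.3, 19.8]
width: 0.0458
```

Run:
```python
from m import *
roll(); print(robot.get_obs()['ee_rot'])
p,d,c,W=shot('scene'); T=tool()
u,v=proj([T[:3,3]+T[:3,:3]@np.array([.086,-.004,0])],c,W)[0].astype(int)
a=p[v-30:v+30,u-40:u+40]; save('s9.png',cv2.resize(a,(800,600),interpolation=cv2.INTER_CUBIC)); np.savez('s9.npz',p=p,u=u,v=v)
```

```text
t 41.8833 [0.5521 0.1577 0.1157] [  3.  -13.   20.5] 0.0462
 dial-top: dz/dx 0.039 dz/dy(=roll) 0.232  z0 -0.0643 rect [0.0785 0.0132] [0.077 0.016] 89.7
 lid dz/dx,dz/dy [0.038 0.228]
 stud head in tool frame mm [ -0.1 -12.7  25.5]
 bottom centre (tool mm) [-2.9 -7.5 26.4] contact on box x,y: 3.4 2.0 gap along z 0.5
[ 3.12572245 -0.01755907  0.39314418]
```

View pics/s9.png

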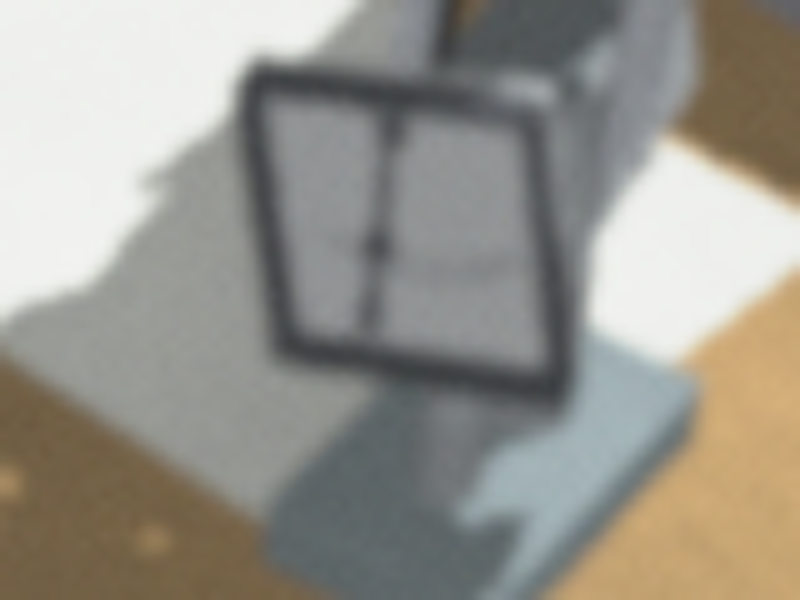

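In the scene crop the pointer tip at (370,325) coincides with the mark tab, with no separate tab visible. World roll is 0.232 − 0.016 = 0.216 rad, and the mark was about 0.215. A short hold will show whether it drifts.

{"api": "servo_tool", "payload": {
  "series": "1 0 0 0 0;1 0 0 0 0;1 0 0 0 0;1 0 0 0 0;1 0 0 0 0;1 0 0 0 0;1 0 0 0 0;1 0 0 0 0;1 0 0 0 0;1 0 0 0 0;1 0 0 0 0;1 0 0 0 0;1 0 0 0 0;1 0 0 0 0;1 0 0 0 0;1 0 0 0 0"
}}

```text
time: 43.27
tool_pos: [0.5521, 0.1577, 0.1156]
ee_rot: [3.126, -0.017, 0.393]
wrist_force: [3.3, -12.4, 19.6]
width: 0.0458
```

Run:
```python
from w import *
roll(); lid(); print(robot.get_obs()['ee_rot'])
p=shot('scene')[0]; z=np.load('s9.npz'); u,v=int(z['u']),int(z['v'])
a=p[v-5:v+10,u-12:u+18].min(2); print(a)
```

```text
t 43.3167 [0.5521 0.1577 0.1156] [  1.8 -11.4  19.4] 0.0459
 dial-top: dz/dx 0.040 dz/dy(=roll) 0.232  z0 -0.0644 rect [0.0786 0.0131] [0.077 0.016] 89.7
 lid dz/dx,dz/dy [0.036 0.228]
 stud head in tool frame mm [ -0.1 -12.7  25.4]
 bottom centre (tool mm) [-3.  -7.5 26.2] contact on box x,y: 3.5 2.0 gap along z 0.4
(-26, 62, 12.4) (-22, 79, -3.9) (-18, 170, -17.9) (-14, 212, -19.0) (-10, 225, -18.2) (-6, 202, -17.2) (-2, 206, -16.4) (2, 225, -15.3) (6, 205, -14.4) (10, 202, -13.4) (14, 197, -12.6) (18, 188, -11.5) (22, 183, -10.6) (26, 0, None) (30, 0, None) 
[ 3.12576848 -0.01743747  0.39309048]
[[ 97 126 142 145 145 139 138 128 104  88  93 115 132 137 139 140 142 141
  140 139 141 137 137 137 130 106  84  83 104 123]
 [ 93 123 140 145 145 145 143 133 115 100 106 123 134 136 140 139 135 136
  138 134 135 132 135 135 128 110  82  78 100 121]
 [ 88 119 140 147 146 145 145 136 119 105 118 131 137 139 136 135 134 136
  133 133 134 135 137 138 134 113  84  76  96 120]
 [ 84 116 137 145 145 145 145 138 118 108 124 140 142 141 139 137 139 138
  137 140 140 142 141 143 137 115  88  75  94
[... 681 characters left out ...]
116 121 124 127 129 135
  138 138 141 143 142 145 144 133 106  75  80 111]
 [ 84  75  69  67  63  64  64  67  67  75  75  78  84  89  94 102 106 111
  115 121 122 127 131 135 138 129 106  77  77 109]
 [114 104  97  93  84  81  76  76  70  68  65  61  62  63  68  70  73  82
   84  86  93 101 107 112 116 112  92  71  76 109]
 [135 130 124 118 114 113 110 104  99  85  74  67  66  65  66  64  63  61
   65  67  68  73  77  80  83  83  74  65  75 107]
 [145 144 140 138 138 135 132 128 122 105  90  81  75  76  74  73  76  74
   73  67  66  65  63  62  65  65  65  61  76 115]
 [144 145 145 143 143 143 142 140 128 112  97  91  89  91  91  96  97  98
   93  88  83  77  74  71  70  67  67  67  89 125]]
```

```bash
python3 -c "from bench import robot; print(robot.close_job())"
```

```text
the job is handed in; nothing more can be done
None
```

The job is handed in at about 43 s of the 54 s. The lid is shut, and the box is gripped and resting on the tall stud with the pointer on the mark.

**What I did:**
- I pressed the lid past its catch and let go. It stayed shut through every later check.
- I then picked the box up and set it on the tall stud.
- The box could only be tilted by rolling it inside the grip, so I pressed its +y side on the stud until it rolled.
- I then lifted it briefly, set the middle of its underside on the stud and trimmed it there with a sideways push.

**What went wrong on the way:** pushing sideways at mid-underside only slid the box on the stud. Twice the box swung nose-up in the jaws, and I set it on the table to level it and gripped it again.

**Last checks:**

| Check | Reading |
|---|---|
| Box sideways slope | 0.216 rad, unchanged over 1.4 s |
| Mark, from two close views | about 0.215 rad, give or take 0.01 |
| Pointer and mark in the scene picture | merge into one line |
| Contact point on the underside | about 3.5 mm (x), 2 mm (y) from the middle |
| Upward force read at the wrist | about 20 N |
| Finger opening | 46 mm, closed on the box |
| Nose-down tilt | about 0.02 rad |

The scene picture shows the dial at only about 20 pixels for the pointer, so the match on the mark rests mainly on the measured slope. I moved nothing near the mortar bowl, tin or measuring cylinder, but I did not re-measure their positions at the end.

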